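# Stand the counterbalance cartridge heavy end down in the swing cradle

### The arm

A 7-joint arm with a two-finger parallel gripper is mounted at the origin on a cart in front of the work surface, level with it; the furniture and walls round the work are solid. World frame = base frame: x ahead of the robot, y to its left, z up, the work surface at z = 0. Lengths are in m, angles in rad, forces in N, time in s.
With the tool pointing down it reaches from about 0.4 to 0.85 m from the base axis. Payload 4.5 kg.
Tool frame: the origin (TCP) lies midway between the tips of the shut fingers; the grasp point (between the pads) lies behind it (bot.grip_point_offset is the z of the grasp point in the tool frame, in m); z points along the fingers, y is the line along which they close (so a half turn about z gives the same grasp; the last joint's range is limited). The gripper opens to 85 mm and grips with 20 to 120 N. Pads are 22 mm wide; open, the fingers measure 114 mm over their backs; the gripper's body (76 mm by 85 mm) begins 54 mm behind the grasp point. The pads swing forward as they close: fully open they stand 13 mm farther back than shut.
Start: joints at [-1.186, 0.689, -0.195, 1.565, 0.157, 0.902, -0.215], TCP at [0.215, 0.587, 0.231] pointing down, gripper open.
Joint ranges: [-3.01, 3.01], [-0.46, 2.08], [-1.47, 1.51], [0.13, 2.56], [-1, 4.14], [0.04, 2.09], [-2.66, 2.66]. Speed limits (rad/s): [2.57, 2.57, 3.14, 3.14, 3.14, 3.14, 3.14].

### API

Orientations are given as a unit quaternion [w, x, y, z].
In Python, from bench import bot gives the robot as it stands.
- The arm moves only by the tool play_rows, never from a script. Its argument "deltas" is a list of rows, each an object with "dr": the turn, a rotation vector about the tool's x, y, z in rad, a list of three; "dp": the shift along the tool's x, y, z in cm, a list of three; "jaw": the closure, from 0 (fully open) to 1 (shut). In form: [{"dr": [wx, wy, wz], "dp": [x, y, z], "jaw": jaw}, ...]. A call has 1 to 20 rows; each row shifts and turns the commanded pose from where the row before left it, along the tool's axes as they then stand; what a row does not reach is not made up. A row lasts 1/12 s, in which the tool goes at most 41.7 mm and 7.16 degrees, less where a joint would pass 70% of its speed; a pose out of reach is approached as far as the arm can. A call with a gripper value outside its range is refused whole. The fingers move at their own pace and stop on an object; "squeeze" is the grip in N (left out, the last holds). Time passes only in rows, so rows that do not move let the fingers close. It gives the time, the measured TCP pose, the force, the opening and the grip force at its end, in the units of the state.
- bot.read_state(): the state, without advancing time (a new reading comes with each control period).
- bot.grab_frame(name): name is "scene" or "top" or "wrist"; returns (picture, depth): 400x640x3 uint8, red, green, blue; 400x640 float32, m along the optical axis (not along the pixel's ray), 0 where there is no reading.
- bot.get_calibration(name): a dict with "camera_matrix" (3x3 intrinsics, pixels), "pose" (4x4, takes a point from camera to world coordinates); the wrist camera has in their place "mount" (4x4, takes a point from camera to tool coordinates, whose origin is the TCP and whose axes are the flange's). Camera axes: x right, y down, z forward; pixel columns grow to the right and rows downward; lengths in m; the calibration is good to about 2 mm. A picture is of the moment at which its call begins: read the wrist's pose just before it. get_calibration takes no time and is no camera call.
- bot.hand_in(): hands the job in; it is judged then, once.
The state is a dict: "time": time; "qpos": joint angles; "joint_velocities": joint speeds; "joint_efforts": joint torques, N m; "tool_pos": TCP position; "orientation": TCP orientation; "wrist_force": force on the tool from outside, world axes, zero at the start; "torque": the same for the moment, N m; "gripper_width": finger opening in m; "grip_force": force on a finger pad.
Only numpy, scipy, OpenCV 4.12 (cv2) and the standard library are available. Lean on these libraries where they do the work, as an engineer would, in place of code of your own. Each camera call takes 0.05 s, during which the arm holds its last target. There are 200 camera calls.

### The job

The closed counterbalance cartridge has a heavy end, and nothing on its outside shows which end it is. Lift it to feel which end is heavy, then stand it heavy end down in the blue swing cradle and let go, so that the loaded cradle hangs plumb. Never drop it or let it topple, set it down gently, and leave the rotor bucket, the reagent bottle and the red marker where they are.

Things in the scene. Friction and masses are not known exactly. Their poses are not given: they have to be found in the camera images.
- cartridge: Closed box 150 mm long, 44 x 44 mm in section (last 4 mm of each end 36 x 36), 0.4 to 0.65 kg; aluminium, an orange band near each end, black band at the middle; ends look alike. Starts lying flat, roughly left to right. Origin at its middle, x along its length. A slug fixed inside at +x or -x, at random, puts the centre of mass 26 to 36 mm off the middle that way.
- stand: Fixed swing stand: grey base 150 x 90 x 12 mm, two aluminium posts 30 mm wide, 10 mm thick, tops 118 mm above the worktop, 56 mm either side of the middle along x; the cradle hangs between them. Origin at the middle of the base's underside; x along the line of posts, pointing away from the robot and to its left (0.6 to 1.3 rad from world x), z up.
- cradle (a joint): Swing of the blue cradle about the stand's x axis, 112 mm above the worktop and 80 mm above the cradle's floor, in rad: 0 is plumb, stops at -0.22 and +0.22. Swings freely, lightly damped. Empty or loaded bottom-heavy it comes to hang plumb; loaded top-heavy it falls against a stop.
- cradle_floor (a point): Middle of the cradle's inner floor (32 mm above the worktop when plumb); x along stand x, z up the cradle. Square cup 50 x 50 mm inside, walls 19 mm high, flared lips to 28 mm above the floor. Two straps 18 mm wide at 34 mm either side along x rise 90 mm above the floor; the y sides are open above the lips.
- rotor_bucket_d: Grey rotor bucket with yellow lid and red clips, 72 x 124 x 148 mm, standing behind the work; origin at the middle of its underside. Leave it alone.
- reagent_2: White reagent bottle with red cap, 61 mm across, 125 mm tall, standing behind the work; origin at the middle of its underside. Leave it alone.
- marker_red: White marker pen with red cap, 126 mm long, 13 mm thick, lying on the worktop between cartridge and stand, pointing roughly away from the robot; origin at the middle of its underside. Leave it alone.
Things that resemble listed ones, but are neither listed nor needed, are in the scene too. What is shaped like the cartridge but green is not meant.

How it is judged:
On the way:
1. the cartridge is held in the fingers, lifted clear of the worktop (height (world z) of cartridge above 0.05 m and contact force between the fingers and cartridge above 0.5 N), for 0.2 s.
At the end, for the whole second after the job is handed in: The cartridge stands on end in the cup of the cradle, on its floor (its middle 70 to 80 mm above it) and within 0.1 rad of the cradle's own upright, released and at rest, and the loaded cradle hangs by itself within 0.12 rad of plumb, which it does only with the heavy end down (value of joint cradle between -0.12 and 0.12 rad and velocity of joint cradle between -0.1 and 0.1 rad/s and angle between the x axis of cartridge and the z axis of cradle_floor, either way round below 0.1 rad and horizontal distance between cartridge and stand below 0.015 m and z of cartridge in the frame of cradle_floor between 0.07 and 0.08 m and linear speed of cartridge below 0.03 m/s); the robot touches nothing.
It fails at once if the cartridge is rammed onto the stand or its cradle (over 80 N) (contact force between cartridge and stand above 80 N).
It fails at once if the cartridge is dropped or let topple (out of the fingers and faster than 0.5 m/s, a fall of over about 13 mm) (linear speed of cartridge above 0.5 m/s and contact force between the fingers and cartridge below 0.1 N).
It fails at once if the rotor bucket is moved more than 20 mm (distance of rotor_bucket_d from where it was at the start of the episode above 0.02 m).
It fails at once if the reagent bottle is moved more than 20 mm (distance of reagent_2 from where it was at the start of the episode above 0.02 m).
It fails at once if the red marker is moved more than 20 mm (distance of marker_red from where it was at the start of the episode above 0.02 m).
It also fails if it takes over 67 s, if anything falls off the work surface, if the arm or the gripper's body presses on something with over 40 N, if the wrist force passes 120 N, or if a joint passes its speed limit or range.

## Working session

There is one attempt and no reset: what is moved stays moved. The work goes in short steps, Python scripts to look and compute and a tool call to move; the robot and the scene stay as the last step left them, time stands still between calls to the robot, and variables do not carry over. Pictures are saved under pics/ and viewed, at most 10 in all, crops included, and the job is handed in when it is done.

Besides the shell and the picture viewer there is one more tool, called as name(argument=value, ...), one argument or row to a line, values as JSON. play_rows: Moves the arm, as the interface text tells. Its arguments: {"type":"object","properties":{"deltas":{"type":"array","items":{"type":"object","properties":{"dr":{"type":"array","items":{"type":"number"}},"dp":{"type":"array","items":{"type":"number"}},"jaw":{"type":"number"}}}},"squeeze":{"type":"number"}},"required":["deltas"]}

```bash
mkdir -p pics; ls; python3 - <<'E'
from bench import bot
import cv2,numpy as np
s=bot.read_state(); print({k:np.round(v,3) for k,v in s.items()}, bot.grip_point_offset)
for n in ("scene","top"):
    p,d=bot.grab_frame(n); cv2.imwrite(f"pics/{n}0.png",p[:,:,::-1]); np.savez(f"{n}0.npz",p=p,d=d)
    c=bot.get_calibration(n); print(n,np.round(c["camera_matrix"],1).tolist(),np.round(c["pose"],3).tolist())
c=bot.get_calibration("wrist");print(c)
E
```

```text
pics
{'time': np.float64(0.0), 'qpos': array([-1.186,  0.69 , -0.195,  1.566,  0.157,  0.902, -0.215]), 'joint_velocities': array([-0.002, -0.001,  0.001, -0.002, -0.   ,  0.002,  0.001]), 'joint_efforts': array([ 0.0000e+00, -5.3960e+01, -1.2670e+00, -1.5854e+01,  9.0000e-03,
        1.0000e-02,  0.0000e+00]), 'tool_pos': array([0.215, 0.586, 0.23 ]), 'orientation': array([-0.   ,  0.174,  0.985, -0.001]), 'wrist_force': array([ 0.172,  0.621, -0.295]), 'torque': array([ 0.028, -0.023, -0.027]), 'grip_force': np.float64(0.0), 'gripper_width': np.float64(0.085)} -0.0187
scene [[377.5, 0.0, 312.3], [0.0, 377.5, 199.2], [0.0, 0.0, 1.0]] [[0.789, -0.239, 0.566, 0.094], [-0.615, -0.292, 0.733, -0.264], [-0.01, -0.926, -0.378, 0.444], [0.0, 0.0, 0.0, 1.0]]
top [[402.7, 0.0, 317.3], [0.0, 402.7, 196.2], [0.0, 0.0, 1.0]] [[-0.025, -0.984, 0.176, 0.399], [-1.0, 0.021, -0.022, 0.4], [0.018, -0.177, -0.984, 1.233], [0.0, 0.0, 0.0, 1.0]]
{'camera_matrix': array([[280.67363252,   0.        , 322.57497522],
       [  0.        , 280.67363252, 203.58093512],
       [  0.        ,   0.        ,   1.        ]]), 'mount': array([[ 1.89168516e-05, -9.54580841e-01, -2.97952039e-01,
         7.60122487e-02],
       [ 9.99999992e-01,  5.57915805e-05, -1.15255873e-04,
        -8.27338820e-04],
       [ 1.26644263e-04, -2.97952035e-01,  9.54580834e-01,
        -1.41581244e-01],
       [ 0.00000000e+00,  0.00000000e+00,  0.00000000e+00,
         1.00000000e+00]])}
```

View pics/scene0.png

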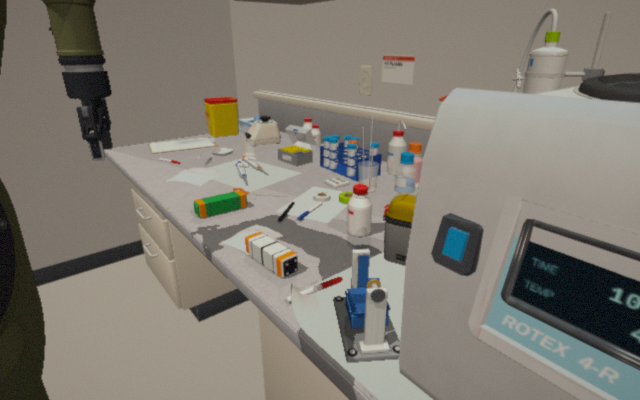

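View pics/top0.png

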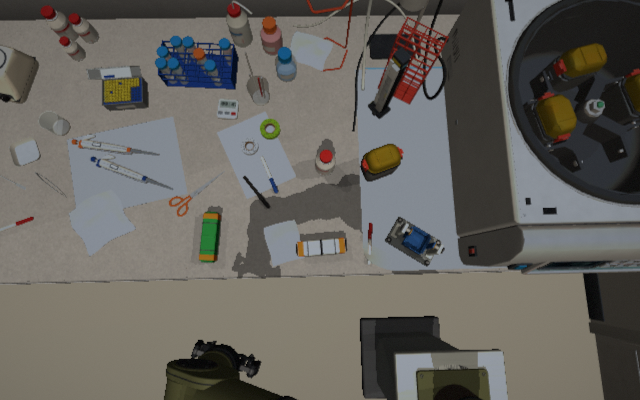

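The top view shows the cartridge (orange ends, black middle) at about (321,247), the stand with the blue cradle at (415,240), the red marker at (369,243), the bucket at (382,158) and reagent_2 at (325,160). In the scene view the cartridge is at (271,254) and the stand at (367,315).

Could be taken for the cartridge: the green/orange box at top (209,237), scene (221,204), which is the green decoy. I choose the silver one at top (321,247). The blue tube rack at (197,63) isn't the cradle.

```bash
cat > h.py <<'E'
from bench import bot
import numpy as np, cv2
from scipy.spatial.transform import Rotation as R
def T_of(s):
    T=np.eye(4); q=s["orientation"]; T[:3,:3]=R.from_quat([q[1],q[2],q[3],q[0]]).as_matrix(); T[:3,3]=s["tool_pos"]; return T
def cam(n,s=None):
    c=bot.get_calibration(n); return c["camera_matrix"], (c["pose"] if "pose" in c else T_of(s)@c["mount"])
def ray(K,P,uv):
    d=P[:3,:3]@np.linalg.solve(K,[uv[0],uv[1],1.]); return P[:3,3],d/np.linalg.norm(d)
def plane(K,P,uv,z):
    o,d=ray(K,P,uv); return o+d*(z-o[2])/d[2]
def tri(r1,r2):
    A=np.stack([r1[1],-r2[1]],1); t=np.linalg.lstsq(A,r2[0]-r1[0],rcond=None)[0]
    a=r1[0]+t[0]*r1[1]; b=r2[0]+t[1]*r2[1]; return (a+b)/2,np.linalg.norm(a-b)
def cloud(K,P,d):
    v,u=np.indices(d.shape); x=np.stack([(u-K[0,2])/K[0,0]*d,(v-K[1,2])/K[1,1]*d,d],-1); return x@P[:3,:3].T+P[:3,3]
def blobs(m,amin=8):
    n,l,st,c=cv2.connectedComponentsWithStats(m.astype(np.uint8)); return [(c[i].round(1).tolist(),int(st[i,4])) for i in range(1,n) if st[i,4]>=amin]
E
python3 - <<'E'
from h import *
import cv2
boxes={"top":(285,420,215,275),"scene":(230,410,225,365)}
for n in boxes:
    z=np.load(n+"0.npz"); p,d=z["p"],z["d"]; K,P=cam(n); C=cloud(K,P,d)
    x0,x1,y0,y1=boxes[n]; m=np.zeros(d.shape,bool); m[y0:y1,x0:x1]=1; m&=d>0
    hsv=cv2.cvtColor(p,cv2.COLOR_RGB2HSV); H,S,V=[hsv[...,i].astype(int) for i in range(3)]
    org=m&(H>8)&(H<25)&(S>130)&(V>90); blu=m&(H>100)&(H<125)&(S>120)
    print(n,"orange",blobs(org),"blue",blobs(blu,20))
    for q,nm in ((org,"org"),(blu,"blu")):
        X=C[q]; print(nm,len(X),"med",np.median(X,0).round(3),"z pct",np.percentile(X[:,2],[5,50,95]).round(3))
    if n=="top":
        r=m&(C[...,2]>0.03)&(np.indices(d.shape)[1]<352)
        (c,sz,a)=cv2.minAreaRect(C[r][:,:2].astype(np.float32)); print("cart rect",np.round(c,4),np.round(sz,3),a,"z",np.median(C[r][:,2]))
        r=m&(C[...,2]>0.107)&(np.indices(d.shape)[1]>380); print("posts",blobs(r,3)); 
        nn,l=cv2.connectedComponents(r.astype(np.uint8))
        for i in range(1,nn):
            X=C[l==i]; print(len(X),X.mean(0).round(4),cv2.minAreaRect(X[:,:2].astype(np.float32)))
        r=m&(C[...,2]>0.006)&(np.indices(d.shape)[1]>380); print("base",cv2.minAreaRect(C[r&(C[...,2]<.016)][:,:2].astype(np.float32)))
        r=m&(H<8)|m&(H>170); r&=(S>150); print("red",blobs(r), np.median(C[r],0))
    im=cv2.resize(p[y0:y1,x0:x1,::-1],None,fx=3 if n=="scene" else 4,fy=3 if n=="scene" else 4,interpolation=cv2.INTER_CUBIC); cv2.imwrite(f"pics/{n}_crop.png",im)
E
```

```text
top orange [([341.7, 244.9], 77), ([300.3, 248.0], 67)] blue [([412.6, 239.9], 318)]
org 146 med [0.462 0.312 0.044] z pct [0.04  0.044 0.048]
blu 318 med [0.475 0.091 0.035] z pct [0.029 0.035 0.063]
cart rect [0.4606 0.3662] [0.045 0.15 ] 2.9561092853546143 z 0.04332166938231208
posts [([406.4, 229.2], 91)]
91 [0.5002 0.1298 0.1179] ((0.500200629234314, 0.1278717964887619), (0.03155669569969177, 0.02904830314218998), 59.9846076965332)
base ((0.4704235792160034, 0.12512066960334778), (0.1148611530661583, 0.1642068475484848), 86.39444732666016)
red [([369.6, 230.4], 46)] [0.50722395 0.21692798 0.01226884]
scene orange [([250.1, 239.7], 78), ([282.2, 261.0], 145), ([373.0, 282.4], 47)] blue [([358.0, 295.3], 951), ([386.6, 319.8], 20)]
org 270 med [0.447 0.307 0.043] z pct [0.009 0.043 0.12 ]
blu 979 med [0.478 0.111 0.052] z pct [0.031 0.052 0.113]
```

View pics/top_crop.png

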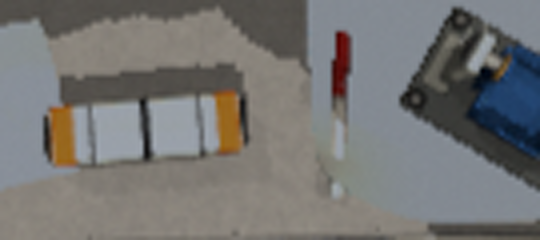

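The crop confirms the choice: silver body, orange bands at both ends, black middle band, lying clear of the marker. Next I refine the stand, triangulate the heights from two views, and work out the first move.

```bash
python3 - <<'E'
from h import *
print([x for x in dir(bot) if x[0]!='_'])
Z={n:np.load(n+"0.npz") for n in("top","scene")}; C={}
for n in Z: K,P=cam(n); C[n]=cloud(K,P,Z[n]["d"])
t=C["top"]; 
m=(t[...,0]>.36)&(t[...,0]<.6)&(t[...,1]>.02)&(t[...,1]<.2)
for lo,hi in((.108,.13),(.05,.07),(.02,.05)):
    for n in C:
        q=C[n]; mm=(q[...,0]>.36)&(q[...,0]<.6)&(q[...,1]>.02)&(q[...,1]<.2)&(q[...,2]>lo)&(q[...,2]<hi)
        nn,l=cv2.connectedComponents(mm.astype(np.uint8))
        for i in range(1,nn):
            X=q[l==i]
            if len(X)>15: print(lo,n,len(X),X.mean(0).round(4),np.round(X.max(0),3),[np.round(v,3).tolist() for v in cv2.minAreaRect(X[:,:2].astype(np.float32))])
b=m&(t[...,2]>.004)&(t[...,2]<.016)
print("base",cv2.minAreaRect(t[b][:,:2].astype(np.float32)), np.median(t[b],0))
# cartridge two-view: orange bands
Kt,Pt=cam("top");Ks,Ps=cam("scene")
for a,bb in(((341.7,244.9),(282.2,261)),((300.3,248),(250.1,239.7))): print(tri(ray(Kt,Pt,a),ray(Ks,Ps,bb)))
# cent / neighbours
for nm,(x0,x1,y0,y1) in {"centri":(.3,.9,-.4,.04)}.items():
    for n in C:
        q=C[n].reshape(-1,3); k=(q[:,0]>x0)&(q[:,0]<x1)&(q[:,1]>y0)&(q[:,1]<y1)&(q[:,2]>.03)
        print(nm,n,np.percentile(q[k],[1,50,99],axis=0).round(3).tolist())
# orientation test of chain
s=bot.read_state();q=s["qpos"];Rm=T_of(s)[:3,:3]
for sg in(1,-1):
    A=R.from_euler("ZYZYZYZ"[:3],q[:3]*sg if 0 else q[:3]*[sg,1,sg])*R.from_euler("YZY",q[3:6]*[1,sg,1])*R.from_euler("Z",sg*q[6])
    D=Rm@A.as_matrix().T; print(sg,A.as_matrix().round(2).tolist(),Rm.round(2).tolist())
E
```

```text
['Unreachable', 'get_calibration', 'grab_frame', 'grip_point_offset', 'hand_in', 'read_state']
0.108 top 91 [0.5002 0.1298 0.1179] [0.518 0.145 0.126] [[0.5, 0.128], [0.032, 0.029], 59.985]
0.108 top 98 [0.4458 0.0455 0.1179] [0.463 0.064 0.126] [[0.447, 0.046], [0.034, 0.029], 59.006]
0.108 scene 231 [0.4984 0.1265 0.1161] [0.517 0.145 0.123] [[0.5, 0.127], [0.034, 0.029], 57.886]
0.108 scene 345 [0.4448 0.043  0.1158] [0.463 0.064 0.123] [[0.447, 0.045], [0.035, 0.03], 54.922]
0.05 top 184 [0.4715 0.0816 0.0565] [0.512 0.128 0.07 ] [[0.474, 0.086], [0.072, 0.065], 56.58]
0.05 scene 365 [0.4734 0.111  0.0574] [0.5   0.145 0.07 ] [[0.468, 0.107], [0.091, 0.036], 40.869]
0.05 scene 34 [0.4864 0.0519 0.0563] [0.498 0.064 0.059] [[0.489, 0.053], [0.027, 0.006], 38.284]
0.05 scene 220 [0.4406 0.037  0.0601] [0.455 0.05  0.07 ] [[0.441, 0.037], [0.007, 0.03], 47.009]
0.02 top 32 [0.5065 0.1376 0.0295] [0.525 0.145 0.049] [[0.507, 0.138], [0.013, 0.041], 68.579]
0.02 top 283 [0.4733 0.0813 0.0338] [0.504 0.119 0.05 ] [[0.474, 0.084], [0.051, 0.05], 53.323]
0.02 top 25 [0.4371 0.047  0.0303
[... 581 characters left out ...]
 0.11030305176973343), (0.22339139878749847, 0.17896178364753723), 0.34441179037094116) [0.45900937 0.1213535  0.01029263]
(array([0.46099124, 0.30732545, 0.03118694]), np.float64(0.010896525624098251))
(array([0.45452675, 0.43007721, 0.03166847]), np.float64(0.01103273966002631))
centri top [[0.379, -0.397, 0.049], [0.627, -0.116, 0.332], [0.894, -0.04, 0.404]]
centri scene [[0.372, -0.241, 0.073], [0.399, -0.152, 0.285], [0.659, 0.029, 0.401]]
1 [[-0.34, 0.94, -0.0], [0.94, 0.34, 0.0], [0.0, 0.0, -1.0]] [[-0.94, 0.34, -0.0], [0.34, 0.94, -0.0], [-0.0, -0.0, -1.0]]
-1 [[-0.34, -0.94, -0.0], [-0.94, 0.34, -0.0], [0.0, -0.0, -1.0]] [[-0.94, 0.34, -0.0], [0.34, 0.94, -0.0], [-0.0, -0.0, -1.0]]
```

play_rows(
  deltas=[
    {"dp": [-3.06,-1.24,0.8],"dr": [0,0,0],"jaw": 0},
    {"dp": [-3.06,-1.24,0.8],"dr": [0,0,0],"jaw": 0},
    {"dp": [-3.06,-1.24,0.8],"dr": [0,0,0],"jaw": 0},
    {"dp": [-3.06,-1.24,0.8],"dr": [0,0,0],"jaw": 0},
    {"dp": [-3.06,-1.24,0.8],"dr": [0,0,0],"jaw": 0},
    {"dp": [-3.06,-1.24,0.8],"dr": [0,0,0],"jaw": 0},
    {"dp": [-3.06,-1.24,0.8],"dr": [0,0,0],"jaw": 0},
    {"dp": [-3.06,-1.24,0.8],"dr": [0,0,0],"jaw": 0},
    {"dp": [-3.06,-1.24,0.8],"dr": [0,0,0],"jaw": 0},
    {"dp": [-3.06,-1.24,0.8],"dr": [0,0,0],"jaw": 0},
    {"dp": [0,0,0],"dr": [0,0,0.117],"jaw": 0},
    {"dp": [0,0,0],"dr": [0,0,0.117],"jaw": 0},
    {"dp": [0,0,0],"dr": [0,0,0.117],"jaw": 0},
    {"dp": [0,0,0],"dr": [0,0,0.117],"jaw": 0},
    {"dp": [0,0,0],"dr": [0,0,0.117],"jaw": 0},
    {"dp": [0,0,0],"dr": [0,0,0.117],"jaw": 0},
    {"dp": [0,0,0],"dr": [0,0,0.117],"jaw": 0},
    {"dp": [0,0,0],"dr": [0,0,0.117],"jaw": 0},
    {"dp": [0,0,0],"dr": [0,0,0.117],"jaw": 0},
    {"dp": [0,0,0],"dr": [0,0,0.117],"jaw": 0},
  ],
)

```text
time: 1.77
tool_pos: [0.4592, 0.3653, 0.151]
orientation: [-0.0, 0.691, 0.723, -0.0]
wrist_force: [0.3, -0.1, 0.8]
gripper_width: 0.085
grip_force: 0.0
```

```bash
python3 - <<'E'
from h import *
s=bot.read_state(); print("q",np.round(s["qpos"],3)); T=T_of(s); print(T[:3,:3].round(3).tolist(),s["tool_pos"])
p,d=bot.grab_frame("wrist"); cv2.imwrite("pics/w1.png",p[:,:,::-1]); K,P=cam("wrist",s); C=cloud(K,P,d)
for lo in(.03,.036):
    m=(d>0)&(C[...,2]>lo)&(C[...,2]<.06)&(abs(C[...,0]-.46)<.05)&(abs(C[...,1]-.366)<.1)
    print(m.sum(),np.median(C[m],0),cv2.minAreaRect(C[m][:,:2].astype(np.float32)))
hsv=cv2.cvtColor(p,cv2.COLOR_RGB2HSV); H,S,V=[hsv[...,i].astype(int) for i in range(3)]
o=(H>8)&(H<25)&(S>130)&(V>90); 
for c,a in blobs(o,40): print(c,a,plane(K,P,c,.044).round(4))
E
```

```text
q [-0.815  0.747  0.112  1.768 -0.129  0.634 -0.584]
[[-0.044, 0.999, -0.001], [0.999, 0.044, -0.0], [-0.0, -0.001, -1.0]] [0.45918432 0.36527397 0.15095955]
7110 [0.46129643 0.37781893 0.04293492] ((0.4617406129837036, 0.3680989146232605), (0.04502669349312782, 0.14891541004180908), 3.5398969650268555)
7087 [0.46131067 0.37763934 0.0429393 ] ((0.46150344610214233, 0.36782723665237427), (0.045008040964603424, 0.1484604775905609), 3.795611619949341)
[325.1, 131.3] 963 [0.4583 0.428  0.044 ]
[326.5, 257.4] 622 [0.4653 0.3075 0.044 ]
```

View pics/w1.png

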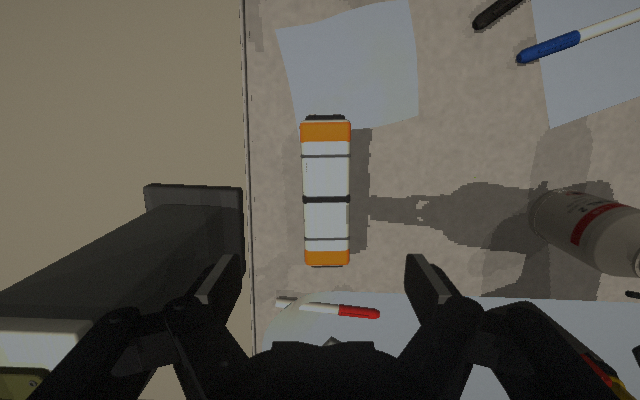

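The wrist view shows the cartridge at (326,190) between the finger lines, and the red marker at (330,310), well clear. Now descend and grip.

play_rows(
  deltas=[
    {"dp": [0.27,0.23,2],"dr": [0,0,0],"jaw": 0},
    {"dp": [0,0,2],"dr": [0,0,0],"jaw": 0},
    {"dp": [0,0,2],"dr": [0,0,0],"jaw": 0},
    {"dp": [0,0,2],"dr": [0,0,0],"jaw": 0},
    {"dp": [0,0,2],"dr": [0,0,0],"jaw": 0},
    {"dp": [0,0,1.5],"dr": [0,0,0],"jaw": 0},
    {"dp": [0,0,1.5],"dr": [0,0,0],"jaw": 0},
    {"dp": [0,0,1],"dr": [0,0,0],"jaw": 0},
    {"dp": [0,0,0],"dr": [0,0,0],"jaw": 1},
    {"dp": [0,0,0],"dr": [0,0,0],"jaw": 1},
    {"dp": [0,0,0],"dr": [0,0,0],"jaw": 1},
    {"dp": [0,0,0],"dr": [0,0,0],"jaw": 1},
    {"dp": [0,0,0],"dr": [0,0,0],"jaw": 1},
    {"dp": [0,0,0],"dr": [0,0,0],"jaw": 1},
    {"dp": [0,0,0],"dr": [0,0,0],"jaw": 1},
    {"dp": [0,0,0],"dr": [0,0,0],"jaw": 1},
    {"dp": [0,0,0],"dr": [0,0,0],"jaw": 1},
    {"dp": [0,0,0],"dr": [0,0,0],"jaw": 1},
  ],
  squeeze=100,
)

```text
time: 3.32
tool_pos: [0.4623, 0.3687, 0.0126]
orientation: [0.0, 0.689, 0.725, 0.001]
wrist_force: [-0.6, -0.8, 6.5]
gripper_width: 0.0428
grip_force: 102.9
```

```bash
python3 - <<'E'
from h import *
s=bot.read_state(); print({k:np.round(v,3).tolist() for k,v in s.items()})
E
```

```text
{'time': 3.317, 'qpos': [-0.788, 0.969, 0.065, 1.805, -0.149, 0.37, -0.562], 'joint_velocities': [0.001, -0.001, -0.0, 0.0, 0.003, 0.001, 0.002], 'joint_efforts': [0.02, -53.246, 2.597, -7.169, -0.05, -0.402, -0.085], 'tool_pos': [0.462, 0.369, 0.013], 'orientation': [0.0, 0.689, 0.725, 0.001], 'wrist_force': [-0.607, -0.788, 6.521], 'torque': [-0.158, 0.277, 0.102], 'grip_force': 102.868, 'gripper_width': 0.043}
```

Gripped. Lift 9 cm and feel.

play_rows(
  deltas=[
    {"dp": [0,0,-0.7],"dr": [0,0,0],"jaw": 1},
    {"dp": [0,0,-1],"dr": [0,0,0],"jaw": 1},
    {"dp": [0,0,-1.2],"dr": [0,0,0],"jaw": 1},
    {"dp": [0,0,-1.5],"dr": [0,0,0],"jaw": 1},
    {"dp": [0,0,-1.5],"dr": [0,0,0],"jaw": 1},
    {"dp": [0,0,-1.2],"dr": [0,0,0],"jaw": 1},
    {"dp": [0,0,-1],"dr": [0,0,0],"jaw": 1},
    {"dp": [0,0,-0.7],"dr": [0,0,0],"jaw": 1},
    {"dp": [0,0,0],"dr": [0,0,0],"jaw": 1},
    {"dp": [0,0,0],"dr": [0,0,0],"jaw": 1},
    {"dp": [0,0,0],"dr": [0,0,0],"jaw": 1},
    {"dp": [0,0,0],"dr": [0,0,0],"jaw": 1},
    {"dp": [0,0,0],"dr": [0,0,0],"jaw": 1},
    {"dp": [0,0,0],"dr": [0,0,0],"jaw": 1},
  ],
)

```text
time: 4.48
tool_pos: [0.4614, 0.368, 0.0987]
orientation: [-0.0, 0.689, 0.725, -0.001]
wrist_force: [0.3, -0.2, -5.4]
gripper_width: 0.0429
grip_force: 102.5
```

```bash
python3 - <<'E'
from h import *
for i in range(3):
    s=bot.read_state(); print({k:np.round(s[k],3).tolist() for k in("time","qpos","tool_pos","wrist_force","torque","grip_force")}); 
    p,d=bot.grab_frame("wrist")
cv2.imwrite("pics/w2.png",p[:,:,::-1])
K,P=cam("wrist",s); C=cloud(K,P,d)
hsv=cv2.cvtColor(p,cv2.COLOR_RGB2HSV); H,S,V=[hsv[...,i].astype(int) for i in range(3)]
o=(H>8)&(H<25)&(S>130)&(V>90)
n,l,st,c=cv2.connectedComponentsWithStats(o.astype(np.uint8))
for i in range(1,n):
    if st[i,4]>100: X=C[l==i]; print(c[i],st[i,4],np.median(X,0).round(4))
# FK fit
from scipy.optimize import least_squares
Q=[[-1.186,.690,-.195,1.566,.157,.902,-.215],[-.815,.747,.112,1.768,-.129,.634,-.584],[-.788,.969,.065,1.805,-.149,.370,-.562],list(s["qpos"])]
Xp=[[.215,.5865,.2305],[.4592,.3653,.151],[.4623,.3687,.0126],list(s["tool_pos"])]
q=s["qpos"]
def rot(q): return R.from_euler("Z",-q[0]),R.from_euler("Z",-q[0])*R.from_euler("Y",q[1]),None
for q_,ori in zip(Q[:1]+Q[3:],[[0,.174,.985,0],s["orientation"]]):
    A=R.from_euler("ZYZ",[-q_[0],q_[1],-q_[2]])*R.from_euler("YZY",[q_[3],-q_[4],q_[5]])*R.from_euler("Z",-q_[6])
    B=R.from_quat([ori[1],ori[2],ori[3],ori[0]]); print("tooloff",(A.inv()*B).as_rotvec().round(3))
def fk(q,L):
    h,a,b,c,e1,e2,x0=L
    R1=R.from_euler("ZY",[-q[0],q[1]]); R2=R1*R.from_euler("ZY",[-q[2],q[3]]); R3=R2*R.from_euler("ZY",[-q[4],q[5]])
    return np.array([x0,0,h])+R1.apply([0,0,a])+R2.apply([0,0,b])+R3.apply([0,0,c])+R1.apply([e1,0,0])-R2.apply([e2,0,0])
r=least_squares(lambda L:np.r_[np.concatenate([fk(a,L)-b for a,b in zip(Q,Xp)])*1e3, (L[4:]-0)*10],[.3,.4,.35,.3,0,0,0]); print(r.x.round(4),r.fun.round(2))
E
```

```text
{'time': 4.483, 'qpos': [-0.805, 0.829, 0.094, 1.788, -0.137, 0.532, -0.572], 'tool_pos': [0.461, 0.368, 0.099], 'wrist_force': [0.274, -0.216, -5.415], 'torque': [-0.188, 0.03, -0.0], 'grip_force': 102.488}
{'time': 4.533, 'qpos': [-0.805, 0.829, 0.094, 1.788, -0.137, 0.532, -0.572], 'tool_pos': [0.461, 0.368, 0.099], 'wrist_force': [0.155, 0.338, -5.748], 'torque': [-0.188, -0.0, 0.022], 'grip_force': 102.413}
{'time': 4.583, 'qpos': [-0.805, 0.829, 0.095, 1.787, -0.137, 0.532, -0.572], 'tool_pos': [0.462, 0.368, 0.099], 'wrist_force': [-0.227, -0.313, -6.826], 'torque': [-0.185, -0.07, 0.034], 'grip_force': 102.443}
[320.74335286 157.66561514] 4438 [0.4577 0.4276 0.1293]
tooloff [-0.00e+00 -1.00e-03  1.57e+00]
tooloff [ 0.    -0.     1.571]
[-1.0829  0.6215  0.4055 -1.0866 -0.0801 -0.0692  0.0585] [-3.91 -1.68 -1.74  3.77  0.8  -4.25 -1.81  0.46  6.35  1.95  1.27 -0.35
 -0.8  -0.69  0.58]
```

Weight is about 6 N with a moment about world x of −0.187 N·m, so the centre of mass lies at +31 mm in y. The heavy end is the left (+y) one. I'll set the cartridge down further out, aligned with the stand axis (heavy end pointing to +stand x), so I can regrip near the light end with a lean.

play_rows(
  deltas=[
    {"dp": [0,1,0],"dr": [0,0,0.04],"jaw": 1},
    {"dp": [0,2,0],"dr": [0,0,0],"jaw": 1},
    {"dp": [0,2.5,0],"dr": [0,0,0],"jaw": 1},
    {"dp": [0,2.5,0],"dr": [0,0,0],"jaw": 1},
    {"dp": [0,2,0],"dr": [0,0,0.04],"jaw": 1},
    {"dp": [0,0,0],"dr": [0,0,0.08],"jaw": 1},
    {"dp": [0,0,0],"dr": [0,0,0.08],"jaw": 1},
    {"dp": [0,0,0],"dr": [0,0,0.08],"jaw": 1},
    {"dp": [0,0,0],"dr": [0,0,0.08],"jaw": 1},
    {"dp": [0,0,0],"dr": [0,0,0.08],"jaw": 1},
    {"dp": [0,0,0],"dr": [0,0,0.08],"jaw": 1},
    {"dp": [0,0,0],"dr": [0,0,0.08],"jaw": 1},
    {"dp": [0,0,1],"dr": [0,0,0],"jaw": 1},
    {"dp": [0,0,1.5],"dr": [0,0,0],"jaw": 1},
    {"dp": [0,0,1.5],"dr": [0,0,0],"jaw": 1},
    {"dp": [0,0,1.5],"dr": [0,0,0],"jaw": 1},
    {"dp": [0,0,1.0],"dr": [0,0,0],"jaw": 1},
    {"dp": [0,0,0.6],"dr": [0,0,0],"jaw": 1},
    {"dp": [0,0,0],"dr": [0,0,0],"jaw": 1},
    {"dp": [0,0,0],"dr": [0,0,0],"jaw": 1},
  ],
)

```text
time: 6.3
tool_pos: [0.5618, 0.3695, 0.028]
orientation: [0.0, 0.882, 0.471, -0.0]
wrist_force: [-0.6, 0.3, -5.1]
gripper_width: 0.0426
grip_force: 102.9
```

```bash
python3 - <<'E'
from h import *
s=bot.read_state(); print({k:np.round(s[k],4).tolist() for k in("time","qpos","tool_pos","wrist_force","torque","grip_force")}); print(T_of(s)[:3,:3].round(3).tolist())
E
```

```text
{'time': 6.3, 'qpos': [-0.7683, 1.0275, 0.2325, 1.5421, -0.3497, 0.6134, -0.9466], 'tool_pos': [0.5618, 0.3695, 0.028], 'wrist_force': [-0.58, 0.2982, -5.0887], 'torque': [-0.1357, 0.141, 0.0217], 'grip_force': 102.8922}
[[0.556, 0.831, -0.0], [0.831, -0.556, -0.0], [-0.0, -0.0, -1.0]]
```

play_rows(
  deltas=[
    {"dp": [0,0,0.5],"dr": [0,0,0],"jaw": 1},
    {"dp": [0,0,0.4],"dr": [0,0,0],"jaw": 1},
    {"dp": [0,0,0.3],"dr": [0,0,0],"jaw": 1},
    {"dp": [0,0,0.2],"dr": [0,0,0],"jaw": 1},
    {"dp": [0,0,0.1],"dr": [0,0,0],"jaw": 1},
    {"dp": [0,0,0],"dr": [0,0,0],"jaw": 1},
    {"dp": [0,0,0],"dr": [0,0,0],"jaw": 1},
  ],
)

```text
time: 6.88
tool_pos: [0.5617, 0.3697, 0.0134]
orientation: [-0.0, 0.882, 0.471, 0.0]
wrist_force: [-0.8, -0.3, -6.6]
gripper_width: 0.0424
grip_force: 102.9
```

play_rows(
  deltas=[
    {"dp": [0,0,0.1],"dr": [0,0,0],"jaw": 1},
    {"dp": [0,0,0.1],"dr": [0,0,0],"jaw": 1},
    {"dp": [0,0,0],"dr": [0,0,0],"jaw": 1},
    {"dp": [0,0,0],"dr": [0,0,0],"jaw": 0},
    {"dp": [0,0,0],"dr": [0,0,0],"jaw": 0},
    {"dp": [0,0,0],"dr": [0,0,0],"jaw": 0},
    {"dp": [0,0,0],"dr": [0,0,0],"jaw": 0},
    {"dp": [0,0,0],"dr": [0,0,0],"jaw": 0},
    {"dp": [0,0,0],"dr": [0,0,0],"jaw": 0},
    {"dp": [0,0,-2],"dr": [0,0,0],"jaw": 0},
    {"dp": [0,0,-3],"dr": [0,0,0],"jaw": 0},
    {"dp": [0,0,-3],"dr": [0,0,0],"jaw": 0},
    {"dp": [-2,0,0],"dr": [0,0.1,0],"jaw": 0},
    {"dp": [-2,0,0],"dr": [0,0.1,0],"jaw": 0},
    {"dp": [-2,0,0],"dr": [0,0.1,0],"jaw": 0},
    {"dp": [0,0,0],"dr": [0,0.1,0],"jaw": 0},
    {"dp": [0,0,0],"dr": [0,0.12,0],"jaw": 0},
    {"dp": [0,0,0],"dr": [0,0,0],"jaw": 0},
    {"dp": [0,0,0],"dr": [0,0,0],"jaw": 0},
  ],
  squeeze=100,
)

```text
time: 8.47
tool_pos: [0.5383, 0.335, 0.0905]
orientation: [-0.092, 0.864, 0.473, 0.144]
wrist_force: [0.4, 0.5, 0.0]
gripper_width: 0.0856
grip_force: 0.0
```

```bash
cat >> h.py <<'E'
def dump():
    s=bot.read_state(); print({k:np.round(s[k],4).tolist() for k in("time","qpos","tool_pos","wrist_force","torque","grip_force")}); print(T_of(s)[:3,:3].round(3).tolist())
    import json; open("log.jsonl","a").write(json.dumps({k:np.asarray(v).tolist() for k,v in s.items()})+"\n"); return s
E
python3 - <<'E'
from h import *
s=dump()
for n in("top","wrist"):
    p,d=bot.grab_frame(n); K,P=cam(n,s); C=cloud(K,P,d)
    m=(d>0)&(C[...,2]>.036)&(C[...,2]<.05)&(abs(C[...,0]-.56)<.09)&(abs(C[...,1]-.37)<.1)
    if m.sum()>50: print(n,m.sum(),[np.round(v,4).tolist() for v in cv2.minAreaRect(C[m][:,:2].astype(np.float32))])
    hsv=cv2.cvtColor(p,cv2.COLOR_RGB2HSV); H,S,V=[hsv[...,i].astype(int) for i in range(3)]
    o=(H>8)&(H<25)&(S>130)&(V>90)&m
    for c,a in blobs(o,15): print(c,a,plane(K,P,c,.044).round(4))
cv2.imwrite("pics/w3.png",p[:,:,::-1])
E
```

```text
{'time': 8.4667, 'qpos': [-0.4555, 0.8298, -0.1416, 1.9473, -0.755, 0.098, -0.3624], 'tool_pos': [0.5383, 0.335, 0.0905], 'wrist_force': [0.403, 0.5136, 0.0328], 'torque': [-0.3411, 0.2108, 0.0188], 'grip_force': 0.0}
[[0.511, 0.844, 0.163], [0.791, -0.536, 0.295], [0.336, -0.022, -0.942]]
top 608 [[0.5639, 0.3733], [0.1362, 0.0451], 56.6727]
[302.1, 202.6] 72 [0.5935 0.4197 0.044 ]
wrist 11308 [[0.5614, 0.3671], [0.1488, 0.0445], 56.8532]
[328.2, 111.2] 1222 [0.5947 0.4174 0.044 ]
[325.5, 275.1] 1308 [0.5284 0.3168 0.044 ]
```

View pics/w3.png

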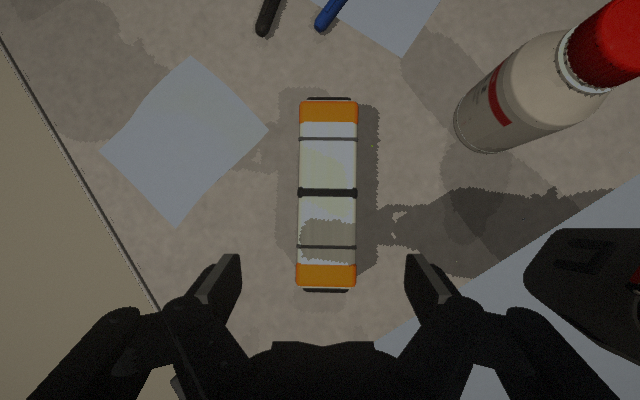

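The wrist view shows the cartridge undisturbed at (328,195), bottle and marker clear. The lean stopped at 0.34 rad (joint 6 near its limit). I'll fit a quick kinematic model to check reach for pick and place.

```bash
cat > fk.py <<'E'
from h import *
from scipy.optimize import least_squares
import json
lg=[json.loads(l) for l in open("log.jsonl")]
Q=[[-1.186,.690,-.195,1.566,.157,.902,-.215],[-.815,.747,.112,1.768,-.129,.634,-.584],[-.788,.969,.065,1.805,-.149,.370,-.562],[-.805,.829,.0945,1.7875,-.137,.532,-.572],[-.7683,1.0275,.2325,1.5421,-.3497,.6134,-.9466]]+[l["qpos"] for l in lg]
X=[[.2150,.5865,.2305],[.4592,.3653,.151],[.4623,.3687,.0126],[.4615,.368,.0988],[.5618,.3695,.028]]+[l["tool_pos"] for l in lg]
def fk(q,L):
    h,a,b,c,e1,e2,e3=L
    R1=R.from_euler("ZY",[-q[0],q[1]]); R2=R1*R.from_euler("ZY",[-q[2],q[3]]); R3=R2*R.from_euler("ZY",[-q[4],q[5]])
    p=np.array([0,0,h])+R1.apply([0,0,a])+(R1*R.from_euler("Z",-q[2])).apply([e1,0,0])+R2.apply([e2,0,b])+R3.apply([e3,0,c])
    return p,(R3*R.from_euler("Z",np.pi/2-q[6])).as_matrix()
def fit():
    r=least_squares(lambda L:np.r_[np.concatenate([fk(a,L)[0]-b for a,b in zip(Q,X)])*1e3, L[4:]*5],[.3,.4,.4,.3,0,0,0]); return r.x,r.fun
LO=np.array([-3.01,-.46,-1.47,.13,-1,.04,-2.66]);HI=np.array([3.01,2.08,1.51,2.56,4.14,2.09,2.66])
def ik(p,Rm,q0,L):
    f=lambda q:(lambda P:np.r_[(P[0]-p)*100,R.from_matrix(P[1].T@Rm).as_rotvec()*30,(q-q0)*.002])(fk(q,L))
    r=least_squares(f,np.clip(q0,LO+.01,HI-.01),bounds=(LO,HI)); return r.x,np.abs(r.fun[:3]).max()*10,np.abs(r.fun[3:6]).max()/30
E
python3 - <<'E'
from fk import *
L,f=fit(); print(L.round(4),f.round(1))
a=.995; sx=np.array([np.cos(a),np.sin(a),0]); sy=np.array([-np.sin(a),np.cos(a),0]); z=np.array([0,0,1.])
def ori(lean):   # lean>0: tool points toward +stand x
    tz=np.sin(lean)*sx-np.cos(lean)*z; ty=-sy; return np.stack([np.cross(ty,tz),ty,tz],1)
q0=np.array(Q[-1])
c=np.array([.5615,.368,0])
for lean in(.15,.2,.25,.3,.4,.5):
    Rm=ori(lean); g=c-.045*sx+[0,0,.028]; p=g+.0187*Rm[:,2]
    q,e,er=ik(p,Rm,q0,L); print("pick",lean,q.round(2),round(e,1),round(er,3),p.round(3))
q0=np.array(Q[4])
for lean in(-.8,-1.0,-1.2,-1.3,-1.4,-1.57):
    for zz in(.152,.22):
        Rm=ori(lean); p=np.array([.4735,.086,zz])+.0187*Rm[:,2]
        q,e,er=ik(p,Rm,q0,L); print("place",lean,zz,q.round(2),round(e,1),round(er,3)); q0=q
E
```

```text
[ 0.4589  0.4537  0.3748  0.4259 -0.0818 -0.0294 -0.0978] [-55.7  22.8  -6.6 -20.1  26.8 -14.8 -23.   22.    6.1 -21.6  24.2  -7.7
 -13.8  12.   17.    2.7  -2.7   5.9  -0.4  -0.1  -0.5]
pick 0.15 [-0.67  1.02  0.11  1.79 -0.65  0.24 -0.57] 0.0 0.0 [0.539 0.333 0.01 ]
pick 0.2 [-0.61  1.02  0.02  1.83 -0.71  0.15 -0.49] 0.0 0.0 [0.539 0.333 0.01 ]
pick 0.25 [-0.55  1.02 -0.08  1.87 -0.75  0.04 -0.41] 0.0 0.0 [0.54  0.334 0.01 ]
pick 0.3 [-0.55  1.02 -0.1   1.84 -1.    0.04 -0.17] 1.4 0.014 [0.54  0.335 0.01 ]
pick 0.4 [-0.45  1.02 -0.19  1.84 -1.    0.04 -0.1 ] 7.7 0.068 [0.541 0.336 0.011]
pick 0.5 [-0.32  1.03 -0.3   1.83 -1.    0.04  0.  ] 14.2 0.111 [0.542 0.338 0.012]
place -0.8 0.152 [-0.73  1.12  0.49  1.31  0.01  1.44 -0.92] 0.0 0.0
place -0.8 0.22 [-0.74  1.03  0.52  1.29  0.04  1.55 -0.89] 0.0 0.0
place -1.0 0.152 [-0.73  1.29  0.51  1.09  0.05  1.67 -0.94] 0.0 0.0
place -1.0 0.22 [-0.74  1.2   0.53  1.08  0.08  1.76 -0.9 ] 0.0 0.0
place -1.2 0.152 [-0.71  1.48  0.53  0.85  0.09  1.91 -0.93] 0.0 0.0
place -1.2 0.22 [-0.73  1.38  0.54  0.87  0.13  1.97 -0.89] 0.0 0.0
place -1.3 0.152 [-0.7   1.57  0.54  0.71  0.12  2.04 -0.92] 0.0 0.0
place -1.3 0.22 [-0.71  1.47  0.55  0.76  0.16  2.08 -0.87] 0.0 0.0
place -1.4 0.152 [-0.74  1.66  0.76  0.66 -0.    2.09 -0.8 ] 4.0 0.019
place -1.4 0.22 [-0.79  1.57  0.86  0.75  0.    2.09 -0.69] 5.6 0.026
place -1.57 0.152 [-0.8   1.74  0.87  0.69 -0.    2.09 -0.72] 17.4 0.079
place -1.57 0.22 [-0.85  1.67  0.98  0.78  0.    2.09 -0.6 ] 18.2 0.085
```

```bash
python3 - <<'E'
from fk import *
def frames(q,s=-1):
    F=[R.identity()]
    for i,a in enumerate("ZYZYZYZ"): F.append(F[-1]*R.from_euler(a,(s if a=="Z" else 1)*q[i]))
    return F
A=[];B=[]
for q,x in zip(Q,X):
    F=frames(q)
    A.append(np.hstack([F[k].as_matrix() for k in (0,1,2,3,4,5,6)])); B.append(x)
A=np.vstack(A);B=np.concatenate(B)
for lam in(1e-2,3e-3,1e-3):
    v=np.linalg.solve(A.T@A+lam**2*np.eye(A.shape[1]),A.T@B); print(lam,np.abs(A@v-B).max().round(4)); print(v.reshape(-1,3).round(3).tolist())
E
```

```text
0.01 0.0003
[[-0.044, 0.011, 0.158], [0.063, -0.045, 0.158], [-0.037, -0.045, 0.276], [0.057, -0.011, 0.276], [0.005, -0.011, 0.161], [-0.015, 0.012, 0.161], [0.047, 0.012, 0.305]]
0.003 0.0001
[[-0.043, 0.012, 0.163], [0.06, -0.044, 0.163], [-0.035, -0.044, 0.276], [0.052, -0.01, 0.276], [0.009, -0.01, 0.162], [-0.018, 0.011, 0.162], [0.045, 0.011, 0.315]]
0.001 0.0001
[[-0.036, 0.011, 0.165], [0.051, -0.039, 0.165], [-0.03, -0.039, 0.277], [0.043, -0.011, 0.277], [0.008, -0.011, 0.163], [-0.016, 0.009, 0.163], [0.038, 0.009, 0.319]]
```

```bash
cat >> fk.py <<'E'
def frames(q):
    F=[R.identity()]
    for i,a in enumerate("ZYZYZYZ"): F.append(F[-1]*R.from_euler(a,(-1 if a=="Z" else 1)*q[i]))
    return F
def fit():
    A=np.vstack([np.hstack([F.as_matrix() for F in frames(q)[:7]]) for q in Q]); B=np.concatenate(X)
    return np.linalg.solve(A.T@A+.003**2*np.eye(21),A.T@B),0
def fk(q,L):
    F=frames(q); return np.hstack([f.as_matrix() for f in F[:7]])@L,(F[7]*R.from_euler("Z",np.pi/2)).as_matrix()
a=.995; sx=np.array([np.cos(a),np.sin(a),0]); sy=np.array([-np.sin(a),np.cos(a),0]); z=np.array([0,0,1.])
def ori(lean):
    tz=np.sin(lean)*sx-np.cos(lean)*z; ty=-sy; return np.stack([np.cross(ty,tz),ty,tz],1)
E
python3 - <<'E'
from fk import *
L,_=fit()
c=np.array([.5615,.368,0])
for lean in(.1,.15,.2,.25,.3,.35):
    Rm=ori(lean); g=c-.045*sx+[0,0,.028]; p=g+.0187*Rm[:,2]
    b=min((ik(p,Rm,np.array(q0),L) for q0 in (Q[-1],Q[4])),key=lambda r:r[1]+r[2]*100); print("pick",lean,b[0].round(2),round(b[1],1),round(b[2],3),p.round(3))
q0=np.array(Q[4])
for lean in(-.8,-1.0,-1.2,-1.3,-1.4,-1.57):
    for zz in(.152,.22):
        Rm=ori(lean); p=np.array([.4735,.086,zz])+.0187*Rm[:,2]
        q,e,er=ik(p,Rm,q0,L); print("place",lean,zz,q.round(2),round(e,1),round(er,3)); q0=q
E
```

```text
pick 0.1 [-0.65  0.98  0.08  1.76 -0.32  0.32 -0.88] 0.0 0.0 [0.538 0.332 0.009]
pick 0.15 [-0.66  0.98  0.13  1.85 -0.75  0.24 -0.45] 0.0 0.0 [0.539 0.333 0.01 ]
pick 0.2 [-0.6   0.97  0.03  1.88 -0.77  0.15 -0.4 ] 0.0 0.0 [0.539 0.333 0.01 ]
pick 0.25 [-0.52  0.97 -0.08  1.91 -0.77  0.06 -0.37] 0.0 0.0 [0.54  0.334 0.01 ]
pick 0.3 [-0.49  0.97 -0.15  1.87  0.07  0.04 -1.21] 0.0 0.0 [0.54  0.335 0.01 ]
pick 0.35 [-0.49  0.96 -0.21  1.86  0.82  0.04 -1.97] 2.7 0.018 [0.54  0.336 0.01 ]
place -0.8 0.152 [-0.76  1.06  0.53  1.68  0.01  1.15 -0.9 ] 0.0 0.0
place -0.8 0.22 [-0.78  0.95  0.56  1.66  0.04  1.26 -0.88] 0.0 0.0
place -1.0 0.152 [-0.79  1.17  0.57  1.58  0.05  1.32 -0.91] 0.0 0.0
place -1.0 0.22 [-0.81  1.07  0.6   1.59  0.09  1.4  -0.88] 0.0 0.0
place -1.2 0.152 [-0.81  1.29  0.6   1.5   0.09  1.47 -0.91] 0.0 0.0
place -1.2 0.22 [-0.82  1.18  0.63  1.52  0.14  1.54 -0.87] 0.0 0.0
place -1.3 0.152 [-0.82  1.34  0.62  1.46  0.11  1.55 -0.91] 0.0 0.0
place -1.3 0.22 [-0.83  1.24  0.65  1.49  0.16  1.6  -0.87] 0.0 0.0
place -1.4 0.152 [-0.82  1.4   0.63  1.42  0.14  1.62 -0.9 ] 0.0 0.0
place -1.4 0.22 [-0.83  1.29  0.66  1.47  0.19  1.66 -0.86] 0.0 0.0
place -1.57 0.152 [-0.83  1.49  0.65  1.37  0.19  1.73 -0.88] 0.0 0.0
place -1.57 0.22 [-0.84  1.38  0.68  1.44  0.25  1.75 -0.84] 0.0 0.0
```

```bash
cat >> h.py <<'E'
def go(T0,p,Rm):
    dr=R.from_matrix(T0[:3,:3].T@Rm).as_rotvec(); dp=Rm.T@(p-T0[:3,3])*100; print("first dr",dr.round(3),"then dp(cm)",dp.round(2))
E
python3 - <<'E'
from fk import *
s=bot.read_state(); T=T_of(s); Rm=R.from_euler("z",-.007).as_matrix()@ori(.2)
g=np.array([.5616,.3675,.028])-.05*np.array([np.cos(.988),np.sin(.988),0]); p=g+.0187*Rm[:,2]
print(p.round(4)); go(T,p+[0,0,.05],Rm); go(T,p,Rm); print("down 5cm in tool",(Rm.T@[0,0,-5]).round(2))
E
```

```text
[0.5361 0.3289 0.0097]
first dr [-0.026 -0.143  0.014] then dp(cm) [-1.33  0.29  2.87]
first dr [-0.026 -0.143  0.014] then dp(cm) [-2.32  0.29  7.77]
down 5cm in tool [-0.99  0.    4.9 ]
```

play_rows(
  deltas=[
    {"dp": [0,0,0],"dr": [-0.013,-0.07,0.007],"jaw": 0},
    {"dp": [0,0,0],"dr": [-0.013,-0.073,0.007],"jaw": 0},
    {"dp": [-0.66,0.15,1.4],"dr": [0,0,0],"jaw": 0},
    {"dp": [-0.66,0.14,1.4],"dr": [0,0,0],"jaw": 0},
    {"dp": [0,0,0],"dr": [0,0,0],"jaw": 0},
    {"dp": [0,0,0],"dr": [0,0,0],"jaw": 0},
  ],
)

```text
time: 9.07
tool_pos: [0.5349, 0.3286, 0.0597]
orientation: [-0.048, 0.876, 0.472, 0.087]
wrist_force: [0.7, 0.5, 0.5]
gripper_width: 0.0855
grip_force: 0.0
```

```bash
python3 - <<'E'
from fk import *
s=dump(); T=T_of(s); Rm=R.from_euler("z",-.007).as_matrix()@ori(.2)
g=np.array([.5616,.3675,.028])-.05*np.array([np.cos(.988),np.sin(.988),0]); p=g+.0187*Rm[:,2]
go(T,p,Rm)
E
```

```text
{'time': 9.0667, 'qpos': [-0.6608, 0.8902, 0.1365, 1.8698, -0.7517, 0.2729, -0.45], 'tool_pos': [0.5349, 0.3286, 0.0597], 'wrist_force': [0.7391, 0.5349, 0.4742], 'torque': [-0.1866, 0.1077, -0.0409], 'grip_force': 0.0}
[[0.539, 0.836, 0.107], [0.819, -0.549, 0.166], [0.198, -0.001, -0.98]]
first dr [-0.002  0.001  0.001] then dp(cm) [-0.91  0.09  4.92]
```

Lean and position are as wanted, so descend and grip at 110 N.

play_rows(
  deltas=[
    {"dp": [-0.25,0.09,1.3],"dr": [0,0,0],"jaw": 0},
    {"dp": [-0.25,0,1.3],"dr": [0,0,0],"jaw": 0},
    {"dp": [-0.2,0,1.1],"dr": [0,0,0],"jaw": 0},
    {"dp": [-0.15,0,0.8],"dr": [0,0,0],"jaw": 0},
    {"dp": [-0.06,0,0.4],"dr": [0,0,0],"jaw": 0},
    {"dp": [0,0,0],"dr": [0,0,0],"jaw": 0},
    {"dp": [0,0,0],"dr": [0,0,0],"jaw": 1},
    {"dp": [0,0,0],"dr": [0,0,0],"jaw": 1},
    {"dp": [0,0,0],"dr": [0,0,0],"jaw": 1},
    {"dp": [0,0,0],"dr": [0,0,0],"jaw": 1},
    {"dp": [0,0,0],"dr": [0,0,0],"jaw": 1},
    {"dp": [0,0,0],"dr": [0,0,0],"jaw": 1},
    {"dp": [0,0,0],"dr": [0,0,0],"jaw": 1},
    {"dp": [0,0,0],"dr": [0,0,0],"jaw": 1},
    {"dp": [0,0,0],"dr": [0,0,0],"jaw": 1},
    {"dp": [0,0,0],"dr": [0,0,0],"jaw": 1},
  ],
  squeeze=110,
)

```text
time: 10.4
tool_pos: [0.5369, 0.3286, 0.0114]
orientation: [-0.048, 0.876, 0.472, 0.088]
wrist_force: [-2.0, -0.3, 5.1]
gripper_width: 0.0432
grip_force: 112.6
```

```bash
python3 - <<'E'
from fk import *
s=dump()
E
```

```text
{'time': 10.4, 'qpos': [-0.6053, 0.9689, 0.0444, 1.8682, -0.7767, 0.1667, -0.4066], 'tool_pos': [0.5369, 0.3286, 0.0114], 'wrist_force': [-1.962, -0.2551, 5.1018], 'torque': [-0.1947, 0.4357, 0.1055], 'grip_force': 112.6315}
[[0.539, 0.835, 0.109], [0.818, -0.55, 0.168], [0.2, -0.001, -0.98]]
```

play_rows(
  deltas=[
    {"dp": [0.1,0,-0.5],"dr": [0,0,0],"jaw": 1},
    {"dp": [0.2,0,-1],"dr": [0,0,0],"jaw": 1},
    {"dp": [0.3,0,-1.5],"dr": [0,0,0],"jaw": 1},
    {"dp": [0.4,0,-2],"dr": [0,0,0],"jaw": 1},
    {"dp": [0.4,0,-2],"dr": [0,0,0],"jaw": 1},
    {"dp": [0.4,0,-2],"dr": [0,0,0],"jaw": 1},
    {"dp": [0.3,0,-1.5],"dr": [0,0,0],"jaw": 1},
    {"dp": [0.1,0,-0.5],"dr": [0,0,0],"jaw": 1},
    {"dp": [0,0,0],"dr": [0,0,0],"jaw": 1},
    {"dp": [0,0,0],"dr": [0,0,0],"jaw": 1},
    {"dp": [0,0,0],"dr": [0,0,0],"jaw": 1},
  ],
)

```text
time: 11.32
tool_pos: [0.5355, 0.3274, 0.1212]
orientation: [-0.048, 0.876, 0.472, 0.086]
wrist_force: [0.5, -0.6, -7.3]
gripper_width: 0.0427
grip_force: 112.4
```

```bash
cat >> fk.py <<'E'
def cart_dir(n="wrist"):
    s=bot.read_state(); p,d=bot.grab_frame(n); K,P=cam(n,s); C=cloud(K,P,d); g=s["tool_pos"]-.0187*T_of(s)[:3,2]
    hsv=cv2.cvtColor(p,cv2.COLOR_RGB2HSV); H,S,V=[hsv[...,i].astype(int) for i in range(3)]
    o=(H>8)&(H<25)&(S>130)&(V>80)&(d>0)&(np.linalg.norm(C-g,axis=-1)<.17)
    w=((S<70)&(V>60)|o)&(d>0)&(np.linalg.norm(C-g,axis=-1)<.15)
    n_,l,st,c=cv2.connectedComponentsWithStats(o.astype(np.uint8))
    T=T_of(s)
    for i in range(1,n_):
        if st[i,4]>60:
            X=C[l==i]; print(n,"band",c[i].round(0),st[i,4],"world",np.median(X,0).round(4),"tool",((np.median(X,0)-T[:3,3])@T[:3,:3]).round(4))
    return s,p,d,C
E
python3 - <<'E'
from fk import *
dump(); s,p,d,C=cart_dir(); cv2.imwrite("pics/w4.png",p[:,:,::-1])
E
```

```text
{'time': 11.3167, 'qpos': [-0.727, 0.8, 0.2562, 1.8494, -0.7075, 0.4168, -0.5067], 'tool_pos': [0.5355, 0.3274, 0.1212], 'wrist_force': [0.5085, -0.6188, -7.2892], 'torque': [-0.8495, 0.5765, 0.0464], 'grip_force': 112.3712}
[[0.54, 0.835, 0.106], [0.819, -0.55, 0.166], [0.197, -0.002, -0.98]]
wrist band [319.  24.] 4169 world [0.5937 0.4177 0.152 ] tool [ 0.1114 -0.0012 -0.0091]
wrist band [322. 305.] 3032 world [0.5283 0.316  0.1531] tool [-0.007   0.0001 -0.034 ]
```

View pics/w4.png

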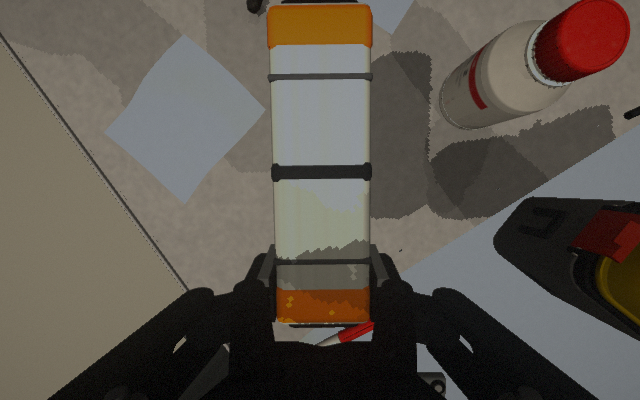

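The cartridge is held level (bands at (319,24) and (322,305), both at z≈0.152), with no slip. The moment with this grip confirms the heavy end is the far one. Next: plan the upright turn and check the wrist's clearance to bottle and bucket.

```bash
python3 - <<'E'
from fk import *
L,_=fit(); V=L.reshape(-1,3)
z0=np.load("top0.npz"); K,P=cam("top"); C=cloud(K,P,z0["d"])
for nm,(u0,u1,v0,v1) in {"bottle":(312,338,145,178),"bucket":(355,410,138,182)}.items():
    X=C[v0:v1,u0:u1].reshape(-1,3); X=X[X[:,2]>.06]; print(nm,X.min(0).round(3),X.max(0).round(3))
s=bot.read_state(); q=s["qpos"]; T=T_of(s)
lean=-1.364
for tgt in([.535,.29,.30],[.4735,.086,.30],[.4735,.086,.165]):
    Rm=ori(lean); p=np.array(tgt)+.0187*Rm[:,2]; q,e,er=ik(p,Rm,q,L)
    F=frames(q); pts=np.cumsum([F[k].apply(V[k]) for k in range(7)],0)
    print(tgt,q.round(2),round(e,1),round(er,3)); print(pts[3:].round(3).tolist()); go(T,p,Rm); print(p)
E
```

```text
bottle [0.399 0.319 0.06 ] [0.738 0.4   1.233]
bucket [0.399 0.124 0.06 ] [0.743 0.4   1.233]
[0.535, 0.29, 0.3] [-1.03  1.41  1.12  0.91 -0.08  2.09 -0.5 ] 35.5 0.138
[[0.305, 0.465, 0.449], [0.473, 0.494, 0.42], [0.637, 0.531, 0.379], [0.501, 0.239, 0.287]]
first dr [-0.006 -1.562 -0.005] then dp(cm) [-18.16   1.98   1.3 ]
[0.52503474 0.27464939 0.29616041]
[0.4735, 0.086, 0.3] [-0.97  1.36  1.13  1.36  0.02  1.76 -0.43] 0.0 0.0
[[0.33, 0.44, 0.479], [0.488, 0.388, 0.427], [0.642, 0.345, 0.365], [0.464, 0.071, 0.296]]
first dr [-0.006 -1.562 -0.005] then dp(cm) [-22.36   7.93  21.32]
[0.46353474 0.07064939 0.29616041]
[0.4735, 0.086, 0.165] [-0.95  1.53  1.05  1.32 -0.13  1.7  -0.54] 0.0 0.0
[[0.348, 0.444, 0.38], [0.497, 0.391, 0.311], [0.642, 0.345, 0.229], [0.464, 0.071, 0.161]]
first dr [-0.006 -1.562 -0.005] then dp(cm) [-9.15  7.93 24.09]
[0.46353474 0.07064939 0.16116041]
```

```bash
python3 - <<'E'
from fk import *
L,_=fit(); V=L.reshape(-1,3)
s=bot.read_state(); q=s["qpos"]; T=T_of(s); R0=T[:3,:3]
for tcp in([.485,.15,.30],[.475,.13,.30]):
    q=s["qpos"]
    for k in range(0,15,2):
        Rm=R0@R.from_rotvec([0,-1.562*k/14,0]).as_matrix(); q,e,er=ik(np.array(tcp),Rm,q,L)
        F=frames(q); pts=np.cumsum([F[k].apply(V[k]) for k in range(7)],0)
        print(k,q.round(2),round(e,1),round(er,3),pts[3].round(2),pts[5].round(2))
    print("world",(np.array(tcp)-T[:3,3]).round(3),"tool cm",(R0.T@(np.array(tcp)-T[:3,3])*100).round(2))
c0=np.load("top0.npz");K,P=cam("top");C=cloud(K,P,c0["d"]);m=(c0["d"]>0)
for h in(.06,.2,.3):
    k=m&(C[...,2]>h)&(C[...,1]>-.3)&(C[...,1]<.08)&(C[...,0]>.33)&(C[...,0]<.6); X=C[k]; print(h,k.sum(),X[:,:2].min(0),X[:,1].max(),X[:,2].max())
for nm,(u0,u1,v0,v1) in {"bottle":(312,338,145,178),"bucket":(355,410,138,182)}.items():
    X=C[v0:v1,u0:u1][m[v0:v1,u0:u1]].reshape(-1,3); X=X[X[:,2]>.07]; print(nm,X.min(0).round(3),X.max(0).round(3))
E
```

```text
0 [-0.6   0.41  0.43  1.98 -0.49  0.7  -0.44] 0.0 0.0 [0.2  0.1  0.87] [0.45 0.09 0.63]
2 [-0.74  0.51  0.55  1.82 -0.31  0.92 -0.64] 0.0 0.0 [0.22 0.16 0.84] [0.49 0.16 0.63]
4 [-0.82  0.62  0.61  1.67 -0.2   1.14 -0.75] 0.0 0.0 [0.24 0.21 0.81] [0.53 0.22 0.62]
6 [-0.85  0.74  0.64  1.53 -0.12  1.36 -0.8 ] 0.0 0.0 [0.27 0.26 0.77] [0.57 0.28 0.6 ]
8 [-0.87  0.87  0.66  1.39 -0.05  1.56 -0.83] 0.0 0.0 [0.3  0.31 0.72] [0.6  0.33 0.56]
10 [-0.87  1.    0.67  1.27  0.02  1.75 -0.83] 0.0 0.0 [0.33 0.34 0.66] [0.63 0.37 0.5 ]
12 [-0.87  1.13  0.68  1.17  0.09  1.91 -0.8 ] 0.0 0.0 [0.35 0.37 0.6 ] [0.65 0.4  0.44]
14 [-0.87  1.25  0.69  1.1   0.18  2.05 -0.76] 0.0 0.0 [0.37 0.39 0.54] [0.67 0.42 0.37]
world [-0.051 -0.177  0.179] tool cm [-13.73   5.49 -21.01]
0 [-0.56  0.39  0.42  2.01 -0.49  0.69 -0.4 ] 0.0 0.0 [0.2  0.09 0.87] [0.44 0.07 0.63]
2 [-0.72  0.48  0.55  1.87 -0.3   0.9  -0.61] 0.0 0.0 [0.21 0.15 0.85] [0.48 0.14 0.63]
4 [-0.8   0.6   0.62  1.72 -0.18  1.11 -0.73] 0.0 0.0 [0.24 0.2  0.82] [0.52 0.2  0.62]
6 [-0.85  0.72  0.65  1.58 -0.11  1.32 -0.79] 0.0 0.0 [0.26 0.26 0.78] [0.56 0.26 0.6 ]
8 [-0.87  0.85  0.67  1.46 -0.04  1.51 -0.81] 0.0 0.0 [0.29 0.3  0.73] [0.59 0.31 0.56]
10 [-0.87  0.98  0.68  1.34  0.03  1.69 -0.82] 0.0 0.0 [0.32 0.34 0.67] [0.62 0.35 0.5 ]
12 [-0.88  1.11  0.69  1.25  0.1   1.85 -0.8 ] 0.0 0.0 [0.34 0.37 0.61] [0.64 0.38 0.44]
14 [-0.87  1.22  0.7   1.19  0.19  1.98 -0.77] 0.0 0.0 [0.36 0.39 0.55] [0.66 0.4  0.37]
world [-0.061 -0.197  0.179] tool cm [-15.91   5.75 -21.45]
0.06 15794 [ 0.3706875  -0.29995298] 0.0787204358215916 0.4083870270241444
0.2 14131 [ 0.37079701 -0.29995298] -0.039092549271546984 0.4083870270241444
0.3 11681 [ 0.39601416 -0.29995298] -0.039092549271546984 0.4083870270241444
bottle [0.684 0.319 0.07 ] [0.738 0.376 0.129]
bucket [0.66  0.124 0.071] [0.743 0.245 0.151]
```

play_rows(
  deltas=[
    {"dp": [0,0,-1],"dr": [0,0,0],"jaw": 1},
    {"dp": [-0.7,0.2,-2],"dr": [0,0,0],"jaw": 1},
    {"dp": [-1.3,0.5,-2],"dr": [0,0,0],"jaw": 1},
    {"dp": [-1.3,0.5,-2],"dr": [0,0,0],"jaw": 1},
    {"dp": [-1.3,0.5,-2],"dr": [0,0,0],"jaw": 1},
    {"dp": [-1.3,0.5,-2],"dr": [0,0,0],"jaw": 1},
    {"dp": [-1.3,0.5,-2],"dr": [0,0,0],"jaw": 1},
    {"dp": [-1.3,0.5,-2],"dr": [0,0,0],"jaw": 1},
    {"dp": [-1.3,0.5,-2],"dr": [0,0,0],"jaw": 1},
    {"dp": [-1.3,0.6,-2],"dr": [0,0,0],"jaw": 1},
    {"dp": [-1.3,0.6,-1],"dr": [0,0,0],"jaw": 1},
    {"dp": [-0.9,0.4,-0.5],"dr": [0,-0.04,0],"jaw": 1},
    {"dp": [-0.4,0.2,0],"dr": [0,-0.08,0],"jaw": 1},
    {"dp": [0,0,0],"dr": [0,-0.1,0],"jaw": 1},
    {"dp": [0,0,0],"dr": [0,-0.1,0],"jaw": 1},
    {"dp": [0,0,0],"dr": [0,-0.1,0],"jaw": 1},
    {"dp": [0,0,0],"dr": [0,-0.1,0],"jaw": 1},
    {"dp": [0,0,0],"dr": [0,-0.1,0],"jaw": 1},
    {"dp": [0,0,0],"dr": [0,-0.1,0],"jaw": 1},
    {"dp": [0,0,0],"dr": [0,-0.05,0],"jaw": 1},
  ],
)

```text
time: 13.03
tool_pos: [0.4872, 0.1544, 0.2939]
orientation: [0.133, 0.844, 0.457, -0.248]
wrist_force: [0.2, 0.2, -7.5]
gripper_width: 0.0428
grip_force: 113.3
```

```bash
python3 - <<'E'
from fk import *
s=dump()
E
```

```text
{'time': 13.0333, 'qpos': [-0.8669, 0.814, 0.6571, 1.4609, -0.0978, 1.4456, -0.8137], 'tool_pos': [0.4872, 0.1544, 0.2939], 'wrist_force': [0.2297, 0.1522, -7.4712], 'torque': [0.9728, -0.5804, 0.0095], 'grip_force': 113.2779}
[[0.459, 0.837, -0.298], [0.705, -0.547, -0.451], [-0.541, -0.003, -0.841]]
```

play_rows(
  deltas=[
    {"dp": [0,0,0],"dr": [0,-0.05,0],"jaw": 1},
    {"dp": [0,0,0],"dr": [0,-0.1,0],"jaw": 1},
    {"dp": [0,0,0],"dr": [0,-0.1,0],"jaw": 1},
    {"dp": [0,0,0],"dr": [0,-0.1,0],"jaw": 1},
    {"dp": [0,0,0],"dr": [0,-0.1,0],"jaw": 1},
    {"dp": [0,0,0],"dr": [0,-0.1,0],"jaw": 1},
    {"dp": [0,0,0],"dr": [0,-0.1,0],"jaw": 1},
    {"dp": [0,0,0],"dr": [0,-0.08,0],"jaw": 1},
    {"dp": [0,0,0],"dr": [0,-0.04,0],"jaw": 1},
    {"dp": [0,0,0],"dr": [0,0,0],"jaw": 1},
    {"dp": [0,0,0],"dr": [0,0,0],"jaw": 1},
    {"dp": [0,0,0],"dr": [0,0,0],"jaw": 1},
  ],
)

```text
time: 14.03
tool_pos: [0.4871, 0.1511, 0.297]
orientation: [0.294, 0.692, 0.372, -0.545]
wrist_force: [0.2, -0.2, -5.0]
gripper_width: 0.0423
grip_force: 113.7
```

```bash
python3 - <<'E'
from fk import *
dump()
for n in("wrist","scene","top"):
    s,p,d,C=cart_dir(n)
    if n=="scene": cv2.imwrite("pics/s5.png",p[:,:,::-1])
E
```

```text
{'time': 14.0333, 'qpos': [-0.8701, 1.2387, 0.6954, 1.1009, 0.1664, 2.0339, -0.7676], 'tool_pos': [0.4871, 0.1511, 0.297], 'wrist_force': [0.154, -0.1527, -4.9936], 'torque': [1.9043, -1.2467, 0.0309], 'grip_force': 113.7267}
[[0.129, 0.835, -0.535], [0.195, -0.55, -0.812], [-0.972, 0.0, -0.234]]
wrist band [319.  23.] 4299 world [0.5062 0.1818 0.1891] tool [ 0.1134 -0.0009 -0.0099]
wrist band [323. 305.] 3066 world [0.5051 0.1775 0.3096] tool [-0.0048  0.0005 -0.034 ]
scene band [349. 141.] 302 world [0.4776 0.1423 0.31  ] tool [-0.0152 -0.003   0.0092]
scene band [346. 214.] 244 world [0.4798 0.1462 0.1889] tool [ 0.1036 -0.0034  0.0332]
```

View pics/s5.png

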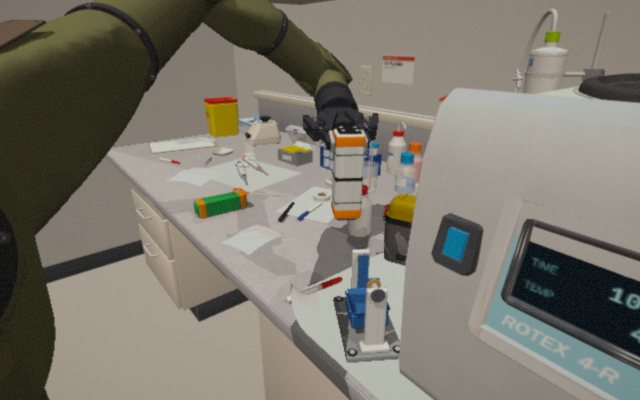

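The scene view shows the cartridge upright in the fingers at (347,178), heavy end down, stand at (367,315) clear. It needs 0.036 rad more pitch and a shift of about (−19, −73) mm to come over the cradle.

play_rows(
  deltas=[
    {"dp": [0,0,0],"dr": [0,-0.036,0],"jaw": 1},
    {"dp": [-0.14,0.2,0.6],"dr": [0,0,0],"jaw": 1},
    {"dp": [-0.24,0.4,1.2],"dr": [0,0,0],"jaw": 1},
    {"dp": [-0.28,0.5,1.4],"dr": [0,0,0],"jaw": 1},
    {"dp": [-0.28,0.5,1.4],"dr": [0,0,0],"jaw": 1},
    {"dp": [-0.26,0.4,1.3],"dr": [0,0,0],"jaw": 1},
    {"dp": [-0.16,0.3,0.8],"dr": [0,0,0],"jaw": 1},
    {"dp": [-0.08,0.1,0.36],"dr": [0,0,0],"jaw": 1},
    {"dp": [0,0,0],"dr": [0,0,0],"jaw": 1},
    {"dp": [0,0,0],"dr": [0,0,0],"jaw": 1},
    {"dp": [0,0,0],"dr": [0,0,0],"jaw": 1},
  ],
)

```text
time: 15.1
tool_pos: [0.4672, 0.0787, 0.2962]
orientation: [0.301, 0.68, 0.367, -0.558]
wrist_force: [1.0, -0.7, -6.1]
gripper_width: 0.0426
grip_force: 113.8
```

```bash
cat >> fk.py <<'E'
def rep():
    dump(); O=np.array([.4735,.086,0])
    for n in("wrist","scene"):
        s=bot.read_state(); T=T_of(s); p,d=bot.grab_frame(n); K,P=cam(n,s); C=cloud(K,P,d); g=s["tool_pos"]-.0187*T[:3,2]
        hsv=cv2.cvtColor(p,cv2.COLOR_RGB2HSV); H,S,V=[hsv[...,i].astype(int) for i in range(3)]
        o=(H>8)&(H<25)&(S>130)&(V>80)&(d>0)&(np.linalg.norm(C-g,axis=-1)<.17)
        n_,l,st,c=cv2.connectedComponentsWithStats(o.astype(np.uint8))
        for i in range(1,n_):
            if st[i,4]>60:
                m=np.median(C[l==i],0)-O; print(n,"band px",c[i].round(0),st[i,4],"sx,sy,z",round(m@sx,4)-(.022 if n=="wrist" else -.022),round(m@sy,4),round(m[2],4))
    # stand from scene: strap/post tops
    m=(d>0)&(C[...,2]>.108)&(C[...,2]<.126)&(np.linalg.norm(C[...,:2]-O[:2],axis=-1)<.09)
    n_,l,st,c=cv2.connectedComponentsWithStats(m.astype(np.uint8))
    for i in range(1,n_):
        if st[i,4]>40: X=C[l==i]-O; r=X.max(0); print("post",st[i,4],"sx",(X@sx).min().round(4),(X@sx).max().round(4),"sy",(X@sy).min().round(4),(X@sy).max().round(4))
    t=s["tool_pos"]-O; print("TCP sx,sy",(t@sx).round(4),(t@sy).round(4)); return p
E
python3 - <<'E'
from fk import *
p=rep(); cv2.imwrite("pics/s6.png",cv2.resize(p[90:380,280:460,::-1],None,fx=2,fy=2))
E
```

```text
{'time': 15.1, 'qpos': [-0.8557, 1.2021, 0.7116, 1.3208, 0.2194, 1.8572, -0.7622], 'tool_pos': [0.4672, 0.0787, 0.2962], 'wrist_force': [0.9694, -0.7472, -6.1189], 'torque': [1.9658, -1.3141, -0.0157], 'grip_force': 113.7905}
[[0.106, 0.836, -0.539], [0.164, -0.549, -0.82], [-0.981, -0.001, -0.195]]
wrist band px [319.  23.] 4309 sx,sy,z 0.00040000000000000105 0.0022 0.187
wrist band px [323. 305.] 3053 sx,sy,z 0.0008000000000000021 0.0006 0.3075
scene band px [375. 153.] 398 sx,sy,z 0.000899999999999998 0.0039 0.3095
scene band px [369. 234.] 336 sx,sy,z 0.0009999999999999974 0.0062 0.1878
post 230 sx 0.032 0.0669 sy -0.0141 0.0149
post 343 sx -0.0651 -0.0309 sy -0.0146 0.015
TCP sx,sy -0.0096 0.0013
```

View pics/s6.png

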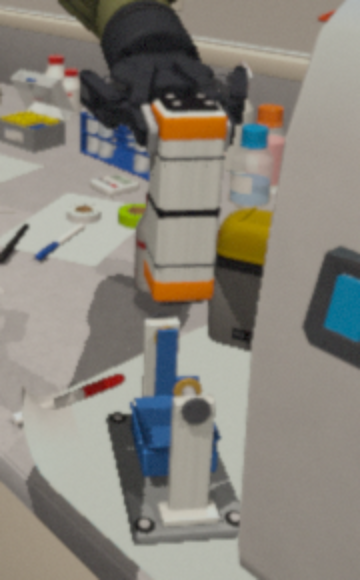

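The crop shows the cartridge directly above the cradle; alignment is within about 1 mm and it's vertical. Descend 10 cm to just above the lips.

play_rows(
  deltas=[
    {"dp": [0.5,0.1,0.1],"dr": [0,0,0],"jaw": 1},
    {"dp": [1.0,0,0.2],"dr": [0,0,0],"jaw": 1},
    {"dp": [1.2,0,0.24],"dr": [0,0,0],"jaw": 1},
    {"dp": [1.3,0,0.26],"dr": [0,0,0],"jaw": 1},
    {"dp": [1.3,0,0.26],"dr": [0,0,0],"jaw": 1},
    {"dp": [1.3,0,0.26],"dr": [0,0,0],"jaw": 1},
    {"dp": [1.2,0,0.24],"dr": [0,0,0],"jaw": 1},
    {"dp": [1.0,0,0.2],"dr": [0,0,0],"jaw": 1},
    {"dp": [0.7,0,0.14],"dr": [0,0,0],"jaw": 1},
    {"dp": [0.3,0,0.06],"dr": [0,0,0],"jaw": 1},
    {"dp": [0,0,0],"dr": [0,0,0],"jaw": 1},
    {"dp": [0,0,0],"dr": [0,0,0],"jaw": 1},
  ],
)

```text
time: 16.2
tool_pos: [0.4678, 0.0772, 0.1971]
orientation: [0.301, 0.68, 0.366, -0.559]
wrist_force: [0.5, -0.9, -6.2]
gripper_width: 0.0422
grip_force: 113.8
```

```bash
python3 - <<'E'
from fk import *
p=rep(); cv2.imwrite("pics/s7.png",cv2.resize(p[90:380,280:460,::-1],None,fx=2,fy=2))
E
```

```text
{'time': 16.2, 'qpos': [-0.8384, 1.338, 0.6736, 1.301, 0.1395, 1.7738, -0.8326], 'tool_pos': [0.4678, 0.0772, 0.1971], 'wrist_force': [0.4852, -0.943, -6.1923], 'torque': [1.9237, -1.2069, 0.0123], 'grip_force': 113.7751}
[[0.107, 0.835, -0.54], [0.162, -0.55, -0.819], [-0.981, 0.0, -0.194]]
wrist band px [322.  81.] 1095 sx,sy,z 0.0186 -0.0005 0.1169
wrist band px [323. 305.] 3070 sx,sy,z -0.0001999999999999988 -0.0008 0.2084
scene band px [373. 221.] 317 sx,sy,z 9.99999999999994e-05 0.0028 0.2109
scene band px [358. 291.] 111 sx,sy,z 0.000899999999999998 0.0165 0.0897
post 634 sx -0.0656 0.018 sy -0.0204 0.0234
TCP sx,sy -0.0105 -0.0001
```

View pics/s7.png

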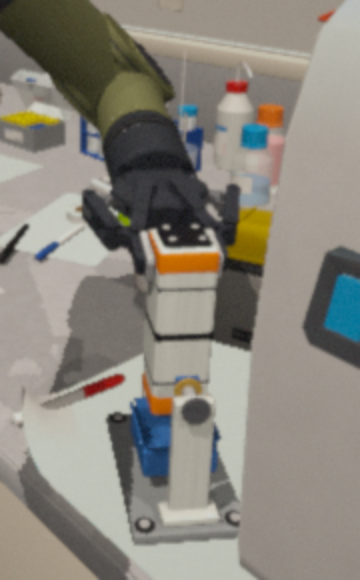

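The cartridge is now between the posts, just over the blue cup (band at (358,291)). Continue slowly into the cup.

play_rows(
  deltas=[
    {"dp": [0.4,0,0.08],"dr": [0,0,0],"jaw": 1},
    {"dp": [0.5,0,0.1],"dr": [0,0,0],"jaw": 1},
    {"dp": [0.5,0,0.1],"dr": [0,0,0],"jaw": 1},
    {"dp": [0.5,0,0.1],"dr": [0,0,0],"jaw": 1},
    {"dp": [0.4,0,0.08],"dr": [0,0,0],"jaw": 1},
    {"dp": [0.2,0,0.04],"dr": [0,0,0],"jaw": 1},
    {"dp": [0,0,0],"dr": [0,0,0],"jaw": 1},
    {"dp": [0,0,0],"dr": [0,0,0],"jaw": 1},
  ],
)

```text
time: 16.97
tool_pos: [0.4675, 0.0772, 0.1712]
orientation: [0.301, 0.68, 0.367, -0.559]
wrist_force: [-0.8, -0.6, -5.5]
gripper_width: 0.0426
grip_force: 113.7
```

```bash
python3 - <<'E'
from fk import *
p=rep()
E
```

```text
{'time': 16.9667, 'qpos': [-0.8338, 1.3749, 0.6632, 1.2877, 0.1203, 1.7578, -0.8489], 'tool_pos': [0.4675, 0.0772, 0.1712], 'wrist_force': [-0.7901, -0.6382, -5.5055], 'torque': [1.9583, -1.2956, 0.0231], 'grip_force': 113.6579}
[[0.106, 0.835, -0.54], [0.162, -0.55, -0.819], [-0.981, -0.001, -0.194]]
wrist band px [267.  29.] 73 sx,sy,z -0.0028000000000000004 0.0226 0.0641
wrist band px [323. 305.] 3065 sx,sy,z -0.0002999999999999982 -0.0005 0.1825
scene band px [371. 237.] 306 sx,sy,z 0.0 0.0038 0.1852
scene band px [358. 305.] 110 sx,sy,z 0.000899999999999998 0.0167 0.0633
post 625 sx -0.0648 0.0192 sy -0.0206 0.0234
TCP sx,sy -0.0106 0.0001
```

play_rows(
  deltas=[
    {"dp": [0.3,0,0.06],"dr": [0,0,0],"jaw": 1},
    {"dp": [0.3,0,0.06],"dr": [0,0,0],"jaw": 1},
    {"dp": [0.3,0,0.06],"dr": [0,0,0],"jaw": 1},
    {"dp": [0.2,0,0.04],"dr": [0,0,0],"jaw": 1},
    {"dp": [0.1,0,0.02],"dr": [0,0,0],"jaw": 1},
    {"dp": [0.1,0,0.02],"dr": [0,0,0],"jaw": 1},
    {"dp": [0,0,0],"dr": [0,0,0],"jaw": 1},
    {"dp": [0,0,0],"dr": [0,0,0],"jaw": 1},
  ],
)

```text
time: 17.73
tool_pos: [0.4675, 0.0772, 0.158]
orientation: [0.301, 0.68, 0.367, -0.559]
wrist_force: [0.1, -0.0, -6.1]
gripper_width: 0.0421
grip_force: 113.7
```

play_rows(
  deltas=[
    {"dp": [0.1,0,0.02],"dr": [0,0,0],"jaw": 1},
    {"dp": [0.1,0,0.02],"dr": [0,0,0],"jaw": 1},
    {"dp": [0,0,0],"dr": [0,0,0],"jaw": 1},
    {"dp": [0,0,0],"dr": [0,0,0],"jaw": 1},
  ],
)

```text
time: 18.07
tool_pos: [0.4675, 0.0772, 0.1559]
orientation: [0.301, 0.68, 0.367, -0.559]
wrist_force: [0.9, 0.3, -6.3]
gripper_width: 0.0426
grip_force: 113.7
```

play_rows(
  deltas=[
    {"dp": [0.1,0,0.02],"dr": [0,0,0],"jaw": 1},
    {"dp": [0,0,0],"dr": [0,0,0],"jaw": 1},
    {"dp": [0,0,0],"dr": [0,0,0],"jaw": 1},
  ],
)

```text
time: 18.32
tool_pos: [0.4675, 0.0772, 0.1551]
orientation: [0.301, 0.68, 0.367, -0.559]
wrist_force: [-0.5, 1.0, -5.5]
gripper_width: 0.0425
grip_force: 113.7
```

```bash
python3 - <<'E'
from fk import *
p=rep()
E
```

```text
{'time': 18.3167, 'qpos': [-0.8307, 1.3981, 0.6569, 1.2773, 0.1085, 1.749, -0.859], 'tool_pos': [0.4675, 0.0772, 0.1551], 'wrist_force': [-0.4968, 0.9835, -5.5493], 'torque': [1.7782, -1.2236, -0.0842], 'grip_force': 113.7178}
[[0.106, 0.835, -0.54], [0.162, -0.55, -0.819], [-0.981, -0.001, -0.194]]
wrist band px [323. 305.] 3058 sx,sy,z -0.0002999999999999982 -0.0004 0.1663
scene band px [371. 246.] 298 sx,sy,z 0.0 0.0032 0.1689
post 633 sx -0.0646 0.0178 sy -0.0204 0.0232
TCP sx,sy -0.0107 0.0002
```

play_rows(
  deltas=[
    {"dp": [0.1,0,0.02],"dr": [0,0,0],"jaw": 1},
    {"dp": [0,0,0],"dr": [0,0,0],"jaw": 1},
    {"dp": [0,0,0],"dr": [0,0,0],"jaw": 1},
  ],
)

```text
time: 18.67
tool_pos: [0.4675, 0.0771, 0.155]
orientation: [0.301, 0.68, 0.366, -0.559]
wrist_force: [-0.8, 2.1, -0.2]
gripper_width: 0.0425
grip_force: 113.9
```

play_rows(
  deltas=[
    {"dp": [0.1,0,0.02],"dr": [0,0,0],"jaw": 1},
    {"dp": [0,0,0],"dr": [0,0,0],"jaw": 1},
    {"dp": [0,0,0],"dr": [0,0,0],"jaw": 1},
  ],
)

```text
time: 18.92
tool_pos: [0.4674, 0.0771, 0.155]
orientation: [0.302, 0.68, 0.365, -0.56]
wrist_force: [-0.2, 3.4, 6.5]
gripper_width: 0.0425
grip_force: 114.1
```

On the floor: the force has gone from −6 N to +6 N. Ease off 1 mm and open.

play_rows(
  deltas=[
    {"dp": [-0.1,0,-0.02],"dr": [0,0,0],"jaw": 1},
    {"dp": [0,0,0],"dr": [0,0,0],"jaw": 1},
    {"dp": [0,0,0],"dr": [0,0,0],"jaw": 0.4},
    {"dp": [0,0,0],"dr": [0,0,0],"jaw": 0.3},
    {"dp": [0,0,0],"dr": [0,0,0],"jaw": 0.2},
    {"dp": [0,0,0],"dr": [0,0,0],"jaw": 0.1},
    {"dp": [0,0,0],"dr": [0,0,0],"jaw": 0},
    {"dp": [0,0,0],"dr": [0,0,0],"jaw": 0},
    {"dp": [0,0,0],"dr": [0,0,0],"jaw": 0},
    {"dp": [0,0,0],"dr": [0,0,0],"jaw": 0},
    {"dp": [0,0,0],"dr": [0,0,0],"jaw": 0},
    {"dp": [0,0,0],"dr": [0,0,0],"jaw": 0},
  ],
)

```text
time: 19.92
tool_pos: [0.4675, 0.0772, 0.1539]
orientation: [0.301, 0.68, 0.367, -0.559]
wrist_force: [-0.2, -0.0, -0.0]
gripper_width: 0.0853
grip_force: 0.0
```

```bash
python3 - <<'E'
from fk import *
p=rep()
E
```

```text
{'time': 19.9167, 'qpos': [-0.8305, 1.3997, 0.6564, 1.2766, 0.1076, 1.7482, -0.8597], 'tool_pos': [0.4675, 0.0772, 0.1539], 'wrist_force': [-0.243, -0.0235, -0.0151], 'torque': [0.839, -0.5365, -0.0211], 'grip_force': 0.0}
[[0.106, 0.835, -0.54], [0.163, -0.55, -0.819], [-0.981, -0.001, -0.194]]
wrist band px [315. 306.] 3091 sx,sy,z -0.000899999999999998 0.0031 0.1661
scene band px [368. 247.] 310 sx,sy,z -0.00010000000000000286 0.0063 0.168
post 622 sx -0.0654 0.0126 sy -0.0209 0.0244
TCP sx,sy -0.0106 0.0002
```

Released and standing. Retreat straight up, let it settle, then check.

play_rows(
  deltas=[
    {"dp": [-0.5,0,-0.1],"dr": [0,0,0],"jaw": 0},
    {"dp": [-1.0,0,-0.2],"dr": [0,0,0],"jaw": 0},
    {"dp": [-1.5,0,-0.3],"dr": [0,0,0],"jaw": 0},
    {"dp": [-2,0,-0.4],"dr": [0,0,0],"jaw": 0},
    {"dp": [-2,0,-0.4],"dr": [0,0,0],"jaw": 0},
    {"dp": [-2,0,-0.4],"dr": [0,0,0],"jaw": 0},
    {"dp": [-2,0,-0.4],"dr": [0,0,0],"jaw": 0},
    {"dp": [-1,0,-0.2],"dr": [0,0,0],"jaw": 0},
    {"dp": [0,0,0],"dr": [0,0,0],"jaw": 0},
    {"dp": [0,0,0],"dr": [0,0,0],"jaw": 0},
    {"dp": [0,0,0],"dr": [0,0,0],"jaw": 0},
    {"dp": [0,0,0],"dr": [0,0,0],"jaw": 0},
    {"dp": [0,0,0],"dr": [0,0,0],"jaw": 0},
    {"dp": [0,0,0],"dr": [0,0,0],"jaw": 0},
    {"dp": [0,0,0],"dr": [0,0,0],"jaw": 0},
    {"dp": [0,0,0],"dr": [0,0,0],"jaw": 0},
    {"dp": [0,0,0],"dr": [0,0,0],"jaw": 0},
    {"dp": [0,0,0],"dr": [0,0,0],"jaw": 0},
    {"dp": [0,0,0],"dr": [0,0,0],"jaw": 0},
    {"dp": [0,0,0],"dr": [0,0,0],"jaw": 0},
  ],
)

```text
time: 21.68
tool_pos: [0.4677, 0.0774, 0.2762]
orientation: [0.301, 0.68, 0.367, -0.559]
wrist_force: [-0.0, 0.6, 0.6]
gripper_width: 0.0853
grip_force: 0.0
```

play_rows(
  deltas=[
    {"dp": [0,0,0],"dr": [0,0,0],"jaw": 0},
    {"dp": [0,0,0],"dr": [0,0,0],"jaw": 0},
    {"dp": [0,0,0],"dr": [0,0,0],"jaw": 0},
    {"dp": [0,0,0],"dr": [0,0,0],"jaw": 0},
    {"dp": [0,0,0],"dr": [0,0,0],"jaw": 0},
    {"dp": [0,0,0],"dr": [0,0,0],"jaw": 0},
    {"dp": [0,0,0],"dr": [0,0,0],"jaw": 0},
    {"dp": [0,0,0],"dr": [0,0,0],"jaw": 0},
    {"dp": [0,0,0],"dr": [0,0,0],"jaw": 0},
    {"dp": [0,0,0],"dr": [0,0,0],"jaw": 0},
    {"dp": [0,0,0],"dr": [0,0,0],"jaw": 0},
    {"dp": [0,0,0],"dr": [0,0,0],"jaw": 0},
  ],
)

```text
time: 22.68
tool_pos: [0.4677, 0.0773, 0.2763]
orientation: [0.301, 0.68, 0.367, -0.559]
wrist_force: [-0.5, -0.2, 0.1]
gripper_width: 0.0853
grip_force: 0.0
```

```bash
python3 - <<'E'
from fk import *
import time
O=np.array([.4735,.086,0]); K,P=cam("scene")
for j in range(6):
    s=bot.read_state(); p,d=bot.grab_frame("scene"); C=cloud(K,P,d)
    hsv=cv2.cvtColor(p,cv2.COLOR_RGB2HSV); H,S,V=[hsv[...,i].astype(int) for i in range(3)]
    o=(H>8)&(H<25)&(S>130)&(V>80)&(d>0)&(np.linalg.norm(C[...,:2]-O[:2],axis=-1)<.06)&(C[...,2]>.14)&(C[...,2]<.2)
    m=np.median(C[o],0)-O; u=np.argwhere(o).mean(0); print(round(float(s["time"]),2),o.sum(),u.round(2),"sx,sy,z",(m@sx+.022).round(4),(m@sy).round(4),m[2].round(4))
cv2.imwrite("pics/s8.png",cv2.resize(p[90:380,280:460,::-1],None,fx=2,fy=2))
E
```

```text
22.68 312 [246.83 368.11] sx,sy,z -0.0005 0.0066 0.1679
22.73 311 [246.85 368.03] sx,sy,z -0.0004 0.0064 0.1679
22.78 314 [246.87 368.06] sx,sy,z -0.0003 0.0066 0.1677
22.83 311 [246.8  368.19] sx,sy,z -0.0002 0.0062 0.168
22.88 314 [246.84 368.06] sx,sy,z -0.0002 0.0065 0.1678
22.93 312 [246.88 368.  ] sx,sy,z -0.0002 0.0065 0.168
```

View pics/s8.png

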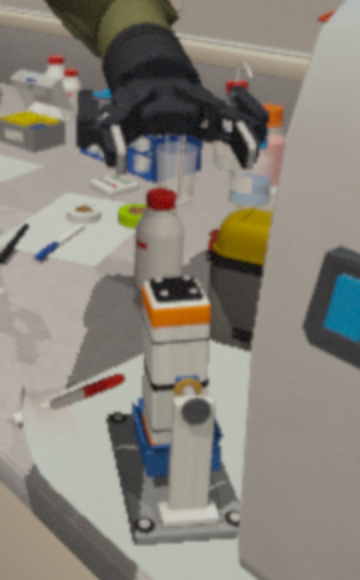

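The picture shows the cartridge standing in the cup (orange top at (178,310)), released, with bottle, bucket and marker in place. The band stays within 0.5 mm across six frames, and the cradle's tilt is no more than about 0.05 rad.

```bash
python3 -c "
from bench import bot
print(bot.hand_in())"
```

```text
the job is handed in; nothing more can be done
None
```

I stood the cartridge heavy end down in the blue cradle, released and at rest, with the cradle about 0.05 rad or less from plumb by my measurement; the job is handed in (about 23 s of 67 s used), but `hand_in` returned no verdict.

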